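Empty the spacers from the block's deep wells with spring tongs

TASK

Push the red knob of the block's swing cover through its quarter turn to the open stop, then use the spring tongs to fetch every brass spacer out of its deep well and set it down gently on the floor of the steel tray beside the blue tongs stand; never touch a spacer with the robot's own fingers. When all are in the tray, hang the tongs upright in their stand again with their shoulders resting on it, and swing the cover fully shut. Leave the timer, bottle, beaker and marker where they are.

Things in the scene. Friction and masses are not known exactly. Their poses are not given: they have to be found in the camera images.
- block: Fixed aluminium block 56 x 160 x 75 mm in a white base (80 x 184, 30 high). Origin: centre of the underside; x about away from the robot. Four wells in a row along y, open upward: centres x = 0, y = +30, +2, -26, -54; each 34 along x, 18 along y, 60 deep (floor 15, rim 75 above the bench). A spacer may stand in any of them.
- cover (a joint): Swing cover over the wells; upright axis at x = 0, y = +64 mm of the block. 0 shut (points along the block's -y); grows counter-clockwise from above, away from the robot, to 1.571 rad = open end stop (points along block +x). Friction 0.08 N m, stays where left; nearly shut at the start. Dark plate 46 wide, reaching 130 from the axis, 78 to 84 above the bench.
- cover_knob (a point): On the axis of the cover's upright red knob (round post, 12 mm diameter, from 84 to 120 mm above the bench), 95 mm from the cover's turning axis, on the plate's centre line; the point is 104 mm above the bench.
- stand: Fixed blue stand, 50 x 56 mm, 110 mm high, on a 64 x 70 x 5 mm foot. Origin: centre of the underside, z up. A slot 34 mm (along its x) by 18 mm (along its y) runs down the middle; the tongs hang in it upright, tips 14 mm above the bench.
- tongs: Loose spring tongs, upright, 148 mm tall, 65 g; same either way round. Origin midway between the tips; z up; jaws close along x. Blades 3 thick, 10 wide (y), tips to 104 up; relaxed gap 18. Yellow squeeze plates 104 to 148 up, 24 wide (y), outer faces 44 apart relaxed. Black shoulders 44 long (y), underside 96 up, rest on the stand's top.
- jaw_a (a joint): Travel of one tongs jaw from relaxed, m (the other follows): 0 open, 0.004 on a spacer, 0.006 shut. Sprung open: 3 N per plate at 0, 6 N at 0.006. Held at 40 mm over the plates the tongs are carried with jaws open; a spacer is gripped at 36 mm, and 30 to 40 N on the plates holds it well.
- tray: Loose shallow steel tray just right of the blue stand (not the tray at the far right end of the bench), 154 x 244 x 21 mm, 0.35 kg, long side along its y. Origin: centre of the underside; inner floor 2 mm up, inside 138 x 228 mm, walls 21 mm high.
- timer: White lab timer nearest the robot (another lies farther back), 62 x 68 x 21 mm, bystander. Origin: centre of the underside.
- stock_bottle: Small bottle with yellow cap, 44 mm diameter, 100 mm tall, bystander. Origin: centre of the underside.
- beaker: Small glass beaker, 53 mm diameter, 66 mm tall, bystander. Origin: centre of the underside.
- marker: White marker pen with dark caps, 138 mm long, bystander. Origin: centre of the underside.
- spacer_1: Brass spacer, upright block 10 x 12 x 22 mm (x, y, z), 22 g. Origin: centre of the underside. If present (2 to 4 are) it starts upright on the floor of a well, within about 2 mm of the well's centre, its x along the block's x: the tongs close on its 10 mm width.
- spacer_2: Brass spacer, upright block 10 x 12 x 22 mm (x, y, z), 22 g. Origin: centre of the underside. If present (2 to 4 are) it starts upright on the floor of a well, within about 2 mm of the well's centre, its x along the block's x: the tongs close on its 10 mm width.
- spacer_3: Brass spacer, upright block 10 x 12 x 22 mm (x, y, z), 22 g. Origin: centre of the underside. If present (2 to 4 are) it starts upright on the floor of a well, within about 2 mm of the well's centre, its x along the block's x: the tongs close on its 10 mm width.
- spacer_4: Brass spacer, upright block 10 x 12 x 22 mm (x, y, z), 22 g. Origin: centre of the underside. If present (2 to 4 are) it starts upright on the floor of a well, within about 2 mm of the well's centre, its x along the block's x: the tongs close on its 10 mm width.
Mind the look-alikes: they are no part of the job. Leave any green look-alike of the tongs alone.

How it is judged:
On the way, in this order (a step that is already met when the one before it is completed fails the run):
1. the cover is swung open to its stop (value of joint cover above 1.48 rad), for 0.2 s.
2. every spacer lies released in the tray, the cover still open (x of spacer_1 in the frame of tray between -0.068 and 0.068 m and y of spacer_1 in the frame of tray between -0.113 and 0.113 m and z of spacer_1 in the frame of tray between -0.003 and 0.02 m and contact force between each of spacer_1, spacer_2, spacer_3, spacer_4 and tongs below 0.1 N and linear speed of each of spacer_1, spacer_2, spacer_3, spacer_4 below 0.03 m/s and x of spacer_2 in the frame of tray between -0.068 and 0.068 m and y of spacer_2 in the frame of tray between -0.113 and 0.113 m and z of spacer_2 in the frame of tray between -0.003 and 0.02 m and x of spacer_3 in the frame of tray between -0.068 and 0.068 m and y of spacer_3 in the frame of tray between -0.113 and 0.113 m and z of spacer_3 in the frame of tray between -0.003 and 0.02 m and x of spacer_4 in the frame of tray between -0.068 and 0.068 m and y of spacer_4 in the frame of tray between -0.113 and 0.113 m and z of spacer_4 in the frame of tray between -0.003 and 0.02 m and value of joint cover above 1.4 rad), for 0.2 s.
3. the tongs hang in their stand (z of tongs in the frame of stand below 0.021 m and horizontal distance between tongs and stand below 0.012 m and angle between tongs's own z axis and vertical below 0.1 rad and contact force between the fingers and tongs below 0.1 N), for 0.2 s.
At the end, for the whole second after the job is handed in: All present spacers lie on the tray floor (standing or lying, within the walls), free of the tongs and at rest; the tray is flat on the bench; the tongs hang upright in the stand (within 12 mm and 0.1 rad, shoulders within 7 mm of its top); the cover is shut to within 0.1 rad (x of spacer_1 in the frame of tray between -0.068 and 0.068 m and y of spacer_1 in the frame of tray between -0.113 and 0.113 m and z of spacer_1 in the frame of tray between -0.003 and 0.02 m and contact force between each of spacer_1, spacer_2, spacer_3, spacer_4 and tongs below 0.1 N and linear speed of each of spacer_1, spacer_2, spacer_3, spacer_4 below 0.03 m/s and x of spacer_2 in the frame of tray between -0.068 and 0.068 m and y of spacer_2 in the frame of tray between -0.113 and 0.113 m and z of spacer_2 in the frame of tray between -0.003 and 0.02 m and x of spacer_3 in the frame of tray between -0.068 and 0.068 m and y of spacer_3 in the frame of tray between -0.113 and 0.113 m and z of spacer_3 in the frame of tray between -0.003 and 0.02 m and x of spacer_4 in the frame of tray between -0.068 and 0.068 m and y of spacer_4 in the frame of tray between -0.113 and 0.113 m and z of spacer_4 in the frame of tray between -0.003 and 0.02 m and angle between tray's own z axis and vertical below 0.06 rad and height (world z) of tray below 0.01 m and z of tongs in the frame of stand between 0.008 and 0.021 m and horizontal distance between tongs and stand below 0.012 m and angle between tongs's own z axis and vertical below 0.1 rad and value of joint cover below 0.1 rad); the robot touches nothing.
It fails at once if the robot's fingers touch a spacer (contact force between the fingers and spacer_1 above 0.5 N or contact force between the fingers and spacer_2 above 0.5 N or contact force between the fingers and spacer_3 above 0.5 N or contact force between the fingers and spacer_4 above 0.5 N).
It fails at once if a spacer is dropped or thrown into the tray (faster than 0.9 m/s low over it) ((linear speed of spacer_1 above 0.9 m/s and height (world z) of spacer_1 below 0.08 m and horizontal distance between spacer_1 and tray below 0.13 m) or (linear speed of spacer_2 above 0.9 m/s and height (world z) of spacer_2 below 0.08 m and horizontal distance between spacer_2 and tray below 0.13 m) or (linear speed of spacer_3 above 0.9 m/s and height (world z) of spacer_3 below 0.08 m and horizontal distance between spacer_3 and tray below 0.13 m) or (linear speed of spacer_4 above 0.9 m/s and height (world z) of spacer_4 below 0.08 m and horizontal distance between spacer_4 and tray below 0.13 m)).
It fails at once if a bystander (timer, bottle, beaker, marker) is moved more than 30 mm (distance of any of timer, stock_bottle, beaker, marker from where it was at the start of the episode above 0.03 m).
Of spacer_1, spacer_2, spacer_3, spacer_4 only 2 to 4 are there at a start; the rules pass over those that are not, and their reading is None.
At some moment in a run one of tray may be knocked a few centimetres aside while the robot is not near it.
It also fails if it takes over 210 s, if anything falls off the work surface, if the arm or the gripper's body presses on something with over 40 N, if the wrist force passes 120 N, or if a joint passes its speed limit or range.

ROBOT

A 6-joint arm with a two-finger parallel gripper is mounted at the origin on a cart in front of the work surface, level with it; the furniture and walls round the work are solid. World frame = base frame: x ahead of the robot, y to its left, z up, the work surface at z = 0. Lengths are in m, angles in rad, forces in N, time in s.
With the tool pointing down it reaches from about 0.425 to 0.95 m from the base axis. Payload 3.5 kg.
Tool frame: the origin (TCP) lies at the very end of the fingers, on their centre line; the grasp point (between the pads) lies 19 mm behind it; x points along the fingers, z is the direction in which the jaws open and shut, and the axes are right-handed (so a half turn about x gives the same grasp; the last joint's range is limited). The gripper opens to 85 mm and grips with 20 to 120 N. Pads are 22 mm wide; open, the fingers measure 114 mm over their backs; the gripper's body (76 mm by 85 mm) begins 54 mm behind the grasp point. The pads swing forward as they close: fully open they stand 13 mm farther back than shut.
Start: joints at [1.135, 0.286, 1.577, -0, 1.279, -0.15], TCP at [0.19, 0.648, 0.231] pointing down, gripper open.
Joint ranges: [-2.77, 2.77], [-0.9, 2.22], [0.21, 2.48], [-1.53, 4.67], [0.24, 2.81], [-2.84, 2.84]. Speed limits (rad/s): [2.79, 2.79, 3.14, 3.14, 3.14, 3.14].

INTERFACE

Orientations are given as a unit quaternion [x, y, z, w].
In Python, from plant import ctrl, cams gives the robot as it stands.
- The arm moves only by the tool play_rows, never from a script. Its argument "rows" is a list of rows, each a list of 3 entries, a list of its own where there are three numbers: the opening in per cent of the stroke, from 0 (shut) to 100 (fully open), then the shift along the tool's x, y, z in units of 0.3 m (1.0 is 0.3 m), then the turn, a rotation vector about the tool's x, y, z in units of pi/2 rad (1.0 is pi/2 rad). A call has 1 to 10 rows; each row is the pose to reach, as a shift and turn from the pose commanded when the call began, along the tool's axes at that moment; what a row does not reach only later rows make up. A row lasts 1/12 s, in which the tool goes at most 41.7 mm and 7.16 degrees, less where a joint would pass 70% of its speed; a pose out of reach is approached as far as the arm can. A call with a number of a shift or a turn outside -1 to 1 is refused whole. A call with a gripper value outside its range is refused whole. The fingers move at their own pace and stop on an object; "force" is the grip in N (left out, the last holds). Time passes only in rows, so rows that repeat a pose let the fingers close. It gives the time, the measured TCP pose, the force and the opening at its end, in the units of the state.
- ctrl.get_state(): the state, without advancing time (a new reading comes with each control period).
- cams.read_camera(name): name is "scene" or "top" or "wrist"; returns a dict with "color" (420x560x3 uint8, red, green, blue), "fx", "fy", "cx", "cy" (pixels), "view" (4x4, takes a point from world to camera coordinates). Camera axes: x right, y down, z forward; pixel columns grow to the right and rows downward; lengths in m; the calibration is good to about 2 mm. A picture is of the moment at which its call begins. There is no depth.
- ctrl.sign_off(): hands the job in, once; it reports no verdict.
The state is a dict: "time": time; "qpos": joint angles; "dq": joint speeds; "joint_efforts": joint torques, N m; "eef_pos": TCP position; "tcp_rot": TCP orientation; "contact_force": force on the tool from outside, world axes, zero at the start; "wrist_torque": the same for the moment, N m; "opening": opening from 0.0 (shut) to 1.0 (fully open).
Only numpy, scipy, OpenCV 4.12 (cv2) and the standard library are available. Lean on these libraries where they do the work, as an engineer would, in place of code of your own. Each camera call takes 0.05 s, during which the arm holds its last target. There are 200 camera calls.

## Working session

There is one attempt and no reset: what is moved stays moved. The work goes in short steps, Python scripts to look and compute and a tool call to move; the robot and the scene stay as the last step left them, time stands still between calls to the robot, and variables do not carry over. Pictures are saved under pics/ and viewed, about 12 in all and at most 16, crops included, and the job is handed in when it is done.

Besides the shell and the picture viewer there is one more tool, called by a JSON object that holds its "name" and its "arguments". play_rows: Moves the arm, as the interface text tells. Shifts and turns lie within -1 to 1; 1 stands for 0.3 m of shift or pi/2 rad of turn. Its arguments: {"type":"object","properties":{"rows":{"type":"array"},"force":{"type":"number"}},"required":["rows"]}

```bash
ls; mkdir -p pics
cat > h.py <<'E'
import numpy as np, cv2
from scipy.spatial.transform import Rotation as R
from plant import ctrl, cams
def snap(n,f=None):
    c=cams.read_camera(n)
    if f: cv2.imwrite('pics/'+f,c['color'][:,:,::-1])
    return c
def proj(c,p):
    p=np.atleast_2d(p); q=(c['view'][:3,:3]@p.T).T+c['view'][:3,3]
    return np.c_[c['fx']*q[:,0]/q[:,2]+c['cx'],c['fy']*q[:,1]/q[:,2]+c['cy']]
def unproj(c,uv,z):
    V=c['view'];o=-V[:3,:3].T@V[:3,3]
    d=V[:3,:3].T@np.array([(uv[0]-c['cx'])/c['fx'],(uv[1]-c['cy'])/c['fy'],1])
    return o+d*(z-o[2])/d[2]
E
python3 - <<'E'
from h import *
for n in ['scene','top']:
    c=snap(n,n+'0.png'); V=c['view']; print(n,-V[:3,:3].T@V[:3,3],c['fx'],c['color'].shape)
s=ctrl.get_state();print(s)
print(R.from_quat(s['tcp_rot']).as_matrix().round(3))
E
```

```text
pics
scene [-0.3741199  -0.83500652  0.67433814] 483.414526289499 (420, 560, 3)
top [0.3150659  0.0371832  1.43384516] 520.9135954650367 (420, 560, 3)
{'time': 0.1, 'qpos': array([ 1.13500139e+00,  2.87126033e-01,  1.57805150e+00, -3.16649445e-05,
        1.27859921e+00, -1.50034822e-01]), 'dq': array([ 0.00162587, -0.00206545, -0.00345475, -0.00150095, -0.00077022,
        0.0017803 ]), 'joint_efforts': array([ 8.27353379e-04, -4.07292938e+01, -2.93700743e+01, -1.51544386e-04,
        3.42794061e-03, -2.08642251e-05]), 'eef_pos': array([0.19001747, 0.64707347, 0.23004154]), 'tcp_rot': array([-0.42408468,  0.56677529,  0.42333558,  0.56542457]), 'contact_force': array([ 0.50744801, -0.21332872, -0.21542353]), 'wrist_torque': array([ 0.06243037, -0.02107984,  0.0035423 ]), 'opening': 1.0017698110136282}
[[-0.001 -0.959  0.282]
 [-0.002  0.282  0.959]
 [-1.     0.    -0.002]]
```

Run:
```python
import cv2
a=cv2.imread('pics/scene0.png');b=cv2.imread('pics/top0.png')
cv2.imwrite('pics/s0.png',cv2.resize(a,(800,600)));cv2.imwrite('pics/t0.png',cv2.resize(b,(800,600)))
```

```text
(no output)
```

View pics/s0.png

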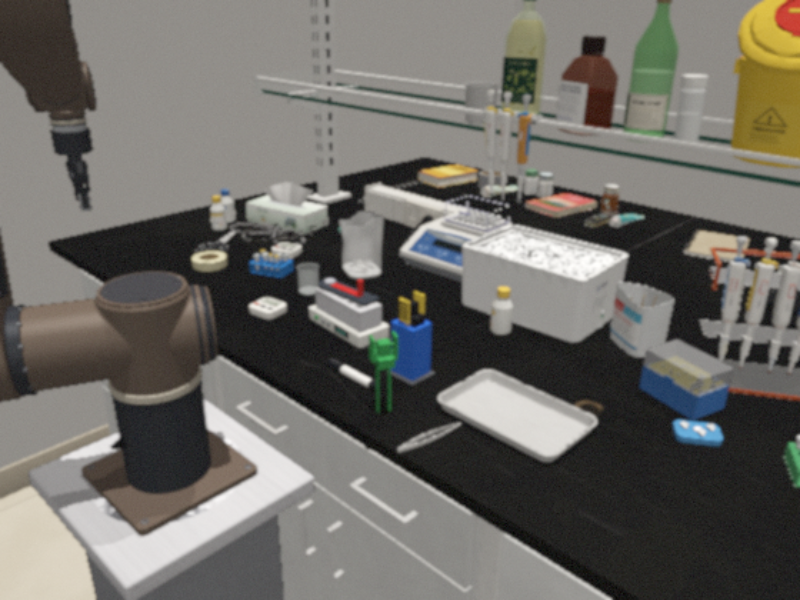

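View pics/t0.png

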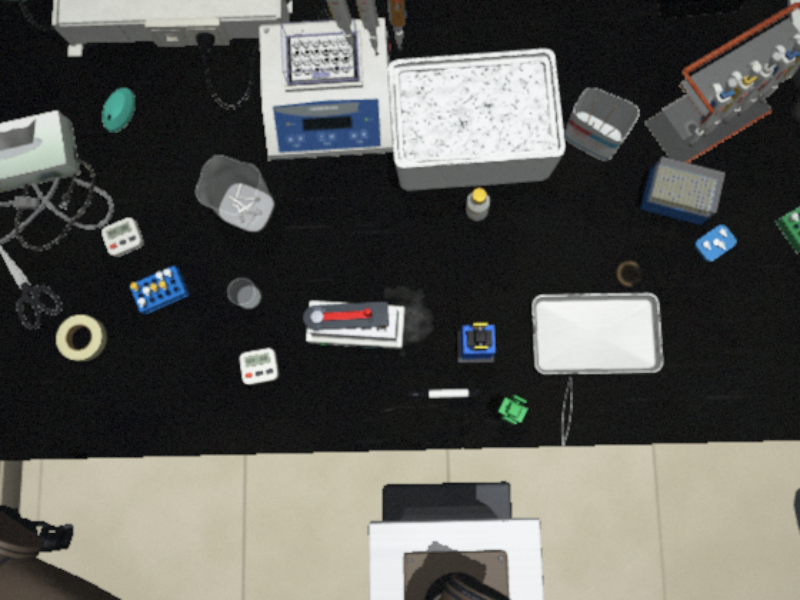

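The top view shows the block at about (355,325), with the cover axis at (317,316) and the red knob at (368,313). The blue stand with the yellow-plated tongs is at (478,340), the tray is at (598,333), and the green look-alike is at (513,409), which I'll leave alone. Next is one enlarged crop for confirmation and measurement.

Run:
```python
from h import *
a=cv2.imread('pics/top0.png')
cv2.imwrite('pics/c1.png',cv2.resize(a[196:296,205:471],None,fx=3,fy=3,interpolation=cv2.INTER_CUBIC))
```

```text
(no output)
```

View pics/c1.png

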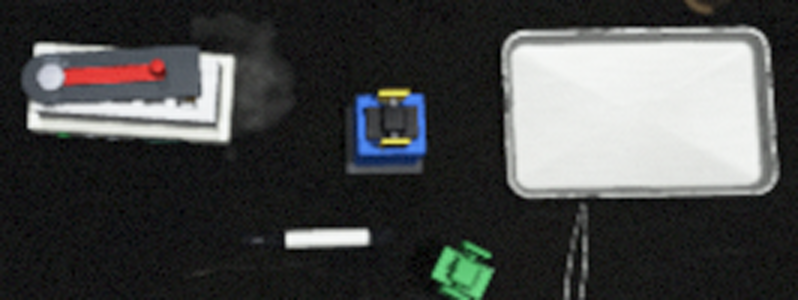

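Run:
```python
from h import *
c=snap('top')
f=lambda u,v,z:unproj(c,(205+(u+.5)/3-.5,196+(v+.5)/3-.5),z)[:2].round(4)
for n,u,v,z in [('axis',50,76,.084),('knobtop',157,68,.12),('plate+x',394,93,.162),('plate-x',396,142,.162),('base+x+y',33,42,.03),('base+x-y',235,55,.03),('base-x+y',27,130,0),('base-x-y',230,143,0),
 ('wallTL',503,30,.021),('TR',778,30,.021),('BL',508,197,.021),('BR',778,195,.021),('standTL',357,94,.11),('standTR',424,94,.11),('standBR',425,160,.0)]: print(n,f(u,v,z))
w=cams.read_camera('wrist');s=ctrl.get_state()
M=np.eye(4);M[:3,:3]=R.from_quat(s['tcp_rot']).as_matrix();M[:3,3]=s['eef_pos']
print((w['view']@M).round(3),w['fx'])
```

```text
axis [0.5321 0.2421]
knobtop [0.5307 0.1452]
plate+x [ 0.4977 -0.0528]
plate-x [ 0.4572 -0.0528]
base+x+y [0.5727 0.2658]
base+x-y [0.5555 0.0813]
base-x+y [0.4956 0.2762]
base-x-y [0.4785 0.0886]
wallTL [ 0.5736 -0.1649]
TR [ 0.5666 -0.416 ]
BL [ 0.4206 -0.1616]
BR [ 0.416  -0.4037]
standTL [ 0.5051 -0.0248]
standTR [ 0.5036 -0.082 ]
standBR [ 0.458  -0.0902]
[[ 0.001  0.     1.    -0.   ]
 [-0.317 -0.949  0.     0.031]
 [ 0.949 -0.317 -0.001  0.161]
 [ 0.     0.     0.     1.   ]] 342.6500032434698
```

{"name": "play_rows", "arguments": {"rows": [[100,[0,-0.73,-0.64],[0.42,0,0]],[100,[0,-0.73,-0.64],[0.42,0,0]],[100,[0,-0.73,-0.64],[0.42,0,0]],[100,[0,-0.73,-0.64],[0.42,0,0]],[100,[0,-0.73,-0.64],[0.42,0,0]],[100,[0,-0.73,-0.64],[0.42,0,0]],[100,[0,-0.73,-0.64],[0.42,0,0]],[100,[0,-0.73,-0.64],[0.42,0,0]],[100,[0,-0.73,-0.64],[0.42,0,0]]]}}

```text
time: 0.95
eef_pos: [0.3474, 0.4, 0.2313]
tcp_rot: [-0.216, 0.673, 0.216, 0.673]
contact_force: [-0.1, 0.3, -0.2]
opening: 1.003
```

```bash
cat >> h.py <<'E'
def state():
    s=ctrl.get_state(); A=R.from_quat(s['tcp_rot']).as_matrix()
    return s,s['eef_pos'],A,np.arctan2(A[1,2],A[0,2])
def goal(*ts):
    """world targets (x,y,z,heading of tool z), pointing down -> units from present pose"""
    s,p,A,h=state(); print('t%.2f'%s['time'],'p',p.round(4),'h %.3f'%h,'op %.3f'%s['opening'],'F',s['contact_force'].round(1))
    for x,y,z,H in ts:
        d=A.T@(np.array([x,y,z])-p)/.3
        B=np.array([[0,-np.sin(H),np.cos(H)],[0,np.cos(H),np.sin(H)],[-1,0,0]])
        r=R.from_matrix(A.T@B).as_rotvec()/(np.pi/2)
        print(d.round(4).tolist(),r.round(4).tolist())
E
python3 -c "
from h import *
goal((.5,.13,.25,-.05))"
```

```text
t0.95 p [0.3474 0.4    0.2313] h 0.621 op 1.003 F [-0.1  0.3 -0.2]
[-0.0624, -1.028, -0.1099] [0.4272, 0.0, -0.0001]
```

{"name": "play_rows", "arguments": {"rows": [[100,[-0.062,-0.97,-0.11],[0.427,0,0]],[100,[-0.062,-0.97,-0.11],[0.427,0,0]],[100,[-0.062,-0.97,-0.11],[0.427,0,0]],[100,[-0.062,-0.97,-0.11],[0.427,0,0]],[100,[-0.062,-0.97,-0.11],[0.427,0,0]],[100,[-0.062,-0.97,-0.11],[0.427,0,0]],[100,[-0.062,-0.97,-0.11],[0.427,0,0]],[100,[-0.062,-0.97,-0.11],[0.427,0,0]],[100,[-0.062,-0.97,-0.11],[0.427,0,0]]]}}

```text
time: 1.7
eef_pos: [0.4907, 0.1457, 0.25]
tcp_rot: [0.017, 0.707, -0.017, 0.707]
contact_force: [-0.7, 0.8, -0.7]
opening: 1.0
```

Run:
```python
from h import *
goal()
c=snap('wrist');cv2.imwrite('pics/w1.png',cv2.resize(c['color'][:,:,::-1],(784,588),interpolation=cv2.INTER_CUBIC))
print(proj(c,[[.532,.242,.084],[.5307,.1452,.12],[.526,.178,.075]])*1.4)
```

```text
t1.70 p [0.4907 0.1457 0.25  ] h -0.048 op 1.000 F [-0.7  0.8 -0.7]
[[451.57175525  97.61566015]
 [457.94063036 269.26651999]
 [441.70950571 202.73767284]]
```

View pics/w1.png

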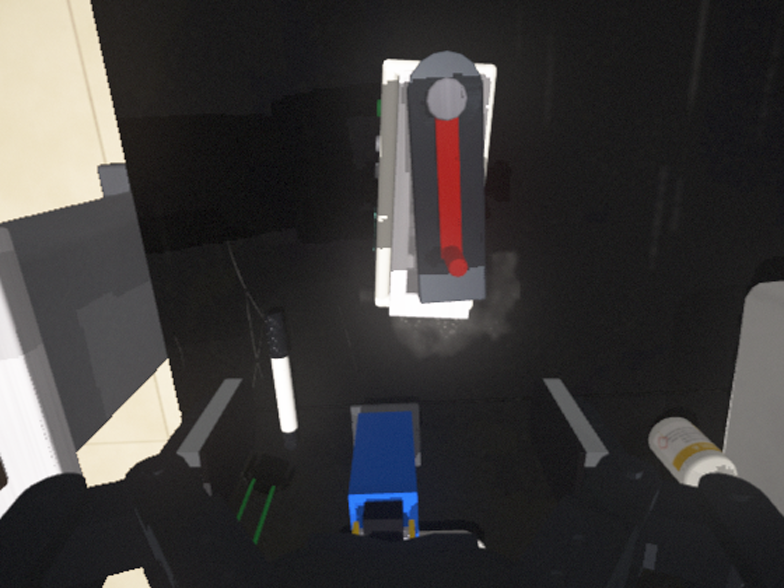

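Wrist view: the knob top at (458,268) agrees with the top-camera estimate to within a pixel. The marker (285,390), bottle (690,450) and green look-alike (255,510) are clear of the path. I'll grip the knob.

Run:
```python
from h import *
goal((.5305,.1455,.25,-.01),(.5305,.1455,.094,-.01))
```

```text
t1.75 p [0.4899 0.1469 0.2497] h -0.046 op 0.998 F [ 0.  -0.1 -0.8]
[-0.001, 0.0016, 0.1355] [-0.0229, -0.0005, -0.0005]
[0.519, 0.0012, 0.1359] [-0.0229, -0.0005, -0.0005]
```

{"name": "play_rows", "arguments": {"rows": [[60,[0,0.001,0.136],[-0.023,0,0]],[60,[0.15,0.001,0.136],[-0.023,0,0]],[60,[0.3,0.001,0.136],[-0.023,0,0]],[60,[0.42,0.001,0.136],[-0.023,0,0]],[60,[0.519,0.001,0.136],[-0.023,0,0]],[60,[0.519,0.001,0.136],[-0.023,0,0]],[20,[0.519,0.001,0.136],[-0.023,0,0]]], "force": 20}}

```text
time: 2.33
eef_pos: [0.5284, 0.1467, 0.0925]
tcp_rot: [0.002, 0.709, -0.002, 0.705]
contact_force: [1.5, -0.3, 0.6]
opening: 0.473
```

{"name": "play_rows", "arguments": {"rows": [[0,[0,0,0],[0,0,0]],[0,[0,0,0],[0,0,0]],[0,[0,0,0],[0,0,0]],[0,[0,0,0],[0,0,0]],[0,[0,0,0],[0,0,0]]], "force": 20}}

```text
time: 2.75
eef_pos: [0.5326, 0.1459, 0.0976]
tcp_rot: [0.004, 0.705, -0.003, 0.709]
contact_force: [-0.9, 3.3, 6.6]
opening: 0.132
```

Run:
```python
from h import *
goal()
ax=np.array([.5305,.242])
s,p,A,h=state()
k=p[:2]; t0=np.arctan2(*(k-ax)[::-1]); r=np.hypot(*(k-ax)); print(t0,r)
end=-.093+.01
goal(*[(ax[0]+r*np.cos(t),ax[1]+r*np.sin(t),p[2],-.01+t-t0) for t in np.linspace(t0,end,18)[1:]])
```

```text
t2.75 p [0.5326 0.1459 0.0976] h -0.010 op 0.132 F [-0.9  3.3  6.6]
-1.5489929167976462 0.0961650937852369
t2.75 p [0.5326 0.1459 0.0976] h -0.010 op 0.132 F [-0.9  3.3  6.6]
[0.0002, 0.0021, 0.0276] [-0.0548, 0.0035, -0.0013]
[0.0003, 0.0065, 0.0548] [-0.1097, 0.0036, -0.0012]
[0.0005, 0.0133, 0.0816] [-0.1646, 0.0036, -0.001]
[0.0006, 0.0223, 0.1077] [-0.2195, 0.0037, -0.0008]
[0.0008, 0.0336, 0.133] [-0.2744, 0.0037, -0.0007]
[0.001, 0.0469, 0.1571] [-0.3293, 0.0037, -0.0005]
[0.0011, 0.0624, 0.1801] [-0.3842, 0.0038, -0.0004]
[0.0013, 0.0797, 0.2016] [-0.4391, 0.0038, -0.0002]
[0.0014, 0.0988, 0.2215] [-0.494, 0.0038, -0.0]
[0.0016, 0.1196, 0.2398] [-0.5489, 0.0039, 0.0001]
[0.0017, 0.1419, 0.2561] [-0.6038, 0.0039, 0.0003]
[0.0018, 0.1655, 0.2705] [-0.6586, 0.0039, 0.0005]
[0.002, 0.1902, 0.2828] [-0.7135, 0.0039, 0.0006]
[0.0021, 0.2159, 0.2929] [-0.7684, 0.0039, 0.0008]
[0.0022, 0.2424, 0.3008] [-0.8233, 0.0039, 0.001]
[0.0023, 0.2695, 0.3064] [-0.8782, 0.0039, 0.0012]
[0.0024, 0.2969, 0.3096] [-0.9331, 0.0039, 0.0013]
```

{"name": "play_rows", "arguments": {"rows": [[0,[-0.01,0.002,0.028],[-0.055,0,0]],[0,[-0.015,0.0065,0.055],[-0.11,0,0]],[0,[-0.015,0.0133,0.0816],[-0.165,0,0]],[0,[-0.015,0.0223,0.1077],[-0.22,0,0]],[0,[-0.015,0.0336,0.133],[-0.275,0,0]],[0,[-0.015,0.047,0.157],[-0.33,0,0]],[0,[-0.015,0.0624,0.18],[-0.384,0,0]],[0,[-0.015,0.08,0.2016],[-0.44,0,0]],[0,[-0.015,0.099,0.2215],[-0.494,0,0]]]}}

```text
time: 3.5
eef_pos: [0.5957, 0.1745, 0.0977]
tcp_rot: [-0.265, 0.657, 0.267, 0.654]
contact_force: [-3.1, 3.2, -2.5]
opening: 0.13
```

Run:
```python
from h import *
ax=np.array([.5305,.242]);r=.096
goal(*[(ax[0]+r*np.cos(t),ax[1]+r*np.sin(t),.1,-.01+t+1.549) for t in np.linspace(-.77,-.07,10)[1:]])
```

```text
t3.50 p [0.5957 0.1745 0.0977] h 0.770 op 0.130 F [-3.1  3.2 -2.5]
[-0.0076, -0.0054, 0.0354] [-0.0487, -0.0018, -0.0026]
[-0.0077, -0.0018, 0.06] [-0.0983, -0.0017, -0.0027]
[-0.0078, 0.0038, 0.0842] [-0.1478, -0.0016, -0.0027]
[-0.0078, 0.0112, 0.108] [-0.1973, -0.0015, -0.0028]
[-0.0078, 0.0205, 0.1311] [-0.2468, -0.0014, -0.0029]
[-0.0079, 0.0315, 0.1534] [-0.2963, -0.0013, -0.0029]
[-0.0079, 0.0442, 0.1748] [-0.3458, -0.0012, -0.003]
[-0.0079, 0.0585, 0.1951] [-0.3953, -0.0011, -0.003]
[-0.0079, 0.0744, 0.2143] [-0.4449, -0.001, -0.0031]
```

{"name": "play_rows", "arguments": {"rows": [[0,[0,-0.005,0.035],[-0.049,0,0]],[0,[0,-0.002,0.06],[-0.098,0,0]],[0,[0,0.004,0.084],[-0.148,0,0]],[0,[0,0.011,0.108],[-0.197,0,0]],[0,[0,0.02,0.131],[-0.247,0,0]],[0,[0,0.031,0.153],[-0.296,0,0]],[0,[0,0.044,0.175],[-0.346,0,0]],[0,[0,0.058,0.195],[-0.395,0,0]],[0,[0,0.075,0.216],[-0.445,0,0]],[0,[0,0.078,0.22],[-0.445,0,0]]]}}

```text
time: 4.33
eef_pos: [0.6227, 0.2327, 0.0975]
tcp_rot: [-0.474, 0.532, 0.476, 0.516]
contact_force: [-15.4, -15.5, 7.5]
opening: 0.124
```

Run:
```python
from h import *
s,p,A,h=state();goal()
k=p[:2]-np.array([.5305,.242]);print(np.arctan2(k[1],k[0]),np.hypot(*k))
```

```text
t4.33 p [0.6227 0.2327 0.0975] h 1.472 op 0.124 F [-15.4 -15.5   7.5]
-0.10064575235559593 0.09262226118775496
```

{"name": "play_rows", "arguments": {"rows": [[40,[0,0,-0.01],[0,0,0]],[60,[0,0,-0.01],[0,0,0]],[60,[0,0,-0.01],[0,0,0]],[60,[-0.1,0,-0.01],[0,0,0]],[60,[-0.22,0,-0.01],[0,0,0]],[60,[-0.35,0,-0.01],[0,0,0]],[60,[-0.47,0,-0.01],[0,0,0]],[60,[-0.5,0,-0.01],[0,0,0]]]}}

```text
time: 5.0
eef_pos: [0.6319, 0.2345, 0.2585]
tcp_rot: [-0.476, 0.521, 0.47, 0.53]
contact_force: [0.1, 0.0, 1.0]
opening: 0.596
```

Run:
```python
from h import *
goal((.52,.095,.25,-.09))
```

```text
t5.00 p [0.6319 0.2345 0.2585] h 1.466 op 0.596 F [0.1 0.  1. ]
[0.0214, 0.3223, -0.5017] [0.9903, 0.0095, 0.0048]
```

{"name": "play_rows", "arguments": {"rows": [[60,[0.02,0.322,-0.502],[0.99,0,0]],[60,[0.02,0.322,-0.502],[0.99,0,0]],[60,[0.02,0.322,-0.502],[0.99,0,0]],[60,[0.02,0.322,-0.502],[0.99,0,0]],[60,[0.02,0.322,-0.502],[0.99,0,0]],[60,[0.02,0.322,-0.502],[0.99,0,0]],[60,[0.02,0.322,-0.502],[0.99,0,0]],[60,[0.02,0.322,-0.502],[0.99,0,0]],[60,[0.02,0.322,-0.502],[0.99,0,0]],[60,[0.02,0.322,-0.502],[0.99,0,0]]]}}

```text
time: 5.83
eef_pos: [0.5168, 0.0939, 0.2431]
tcp_rot: [-0.074, 0.703, 0.074, 0.704]
contact_force: [-1.0, 0.1, 0.5]
opening: 0.599
```

{"name": "play_rows", "arguments": {"rows": [[60,[0,0,0],[0.19,0,0]],[60,[0,0,0],[0.19,0,0]],[60,[0,0,0],[0.19,0,0]],[60,[0,0,0],[0.19,0,0]]]}}

```text
time: 6.17
eef_pos: [0.5167, 0.094, 0.243]
tcp_rot: [0.03, 0.706, -0.03, 0.707]
contact_force: [0.1, -0.5, 0.1]
opening: 0.599
```

Run:
```python
from h import *
goal()
c=snap('wrist','w2.png');cv2.imwrite('pics/w2b.png',cv2.resize(c['color'][:,:,::-1],(784,588),interpolation=cv2.INTER_CUBIC))
```

```text
t6.17 p [0.5167 0.094  0.243 ] h -0.084 op 0.599 F [ 0.1 -0.5  0.1]
```

View pics/w2b.png

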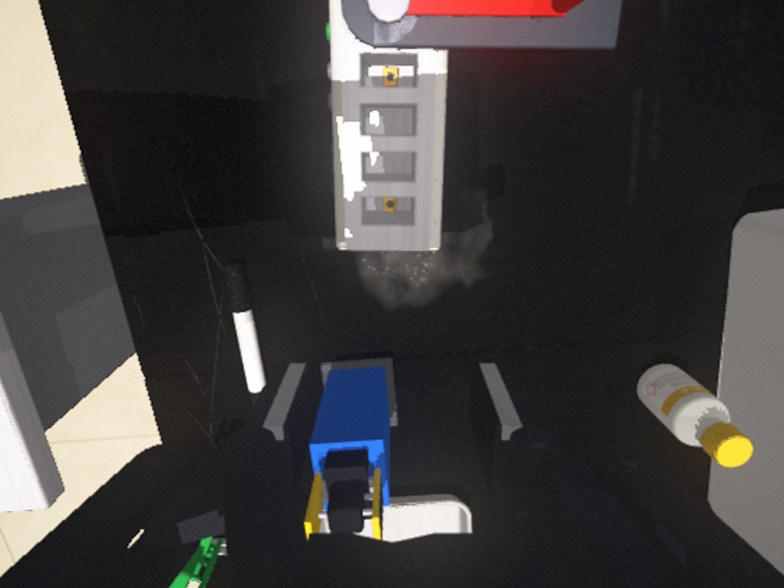

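Wrist view with the cover open at the top: spacers stand in well 1 (391,75) and well 4 (391,204), and wells 2 and 3 are empty. An enlarged crop will give exact rims.

Run:
```python
import cv2
a=cv2.imread('pics/w2.png')
cv2.imwrite('pics/w2c.png',cv2.resize(a[30:180,215:340],None,fx=4,fy=4,interpolation=cv2.INTER_CUBIC))
```

```text
(no output)
```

View pics/w2c.png

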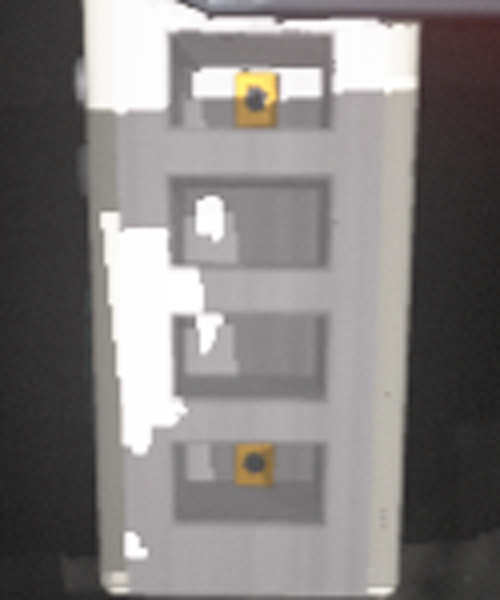

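Run:
```python
from h import *
from scipy.optimize import least_squares
c=snap('wrist')
W=[(.030,168,332,31,130),(.002,169,331,176,269),(-.026,171,328,312,400),(-.054,171,326,441,525)]
P=[];U=[]
for y,a,b,t,d in W:
    for sx,u in((-.017,a),(.017,b)):
        for sy,v in((.009,t),(-.009,d)):
            P.append((sx,y+sy));U.append((215+(u+.5)/4-.5,30+(v+.5)/4-.5))
P=np.array(P);U=np.array(U)
def X(q,P,z):
    cs,s=np.cos(q[2]),np.sin(q[2]);return np.c_[q[0]+cs*P[:,0]-s*P[:,1],q[1]+s*P[:,0]+cs*P[:,1],np.full(len(P),z)]
r=least_squares(lambda q:(proj(c,X(q,P,.075))-U).ravel(),[.527,.178,-.09]);print(r.x.round(4),np.sqrt(r.cost*2/32))
q=r.x
print('wells',X(q,np.array([[0,.03],[0,-.054]]),0).round(4)[:,:2],'axis',X(q,np.array([[0,.064]]),0))
for u,v in((256,97),(254,463)):
    w=unproj(c,(215+(u+.5)/4-.5,30+(v+.5)/4-.5),.037)[:2];d=w-q[:2];cs,s=np.cos(q[2]),np.sin(q[2])
    print('spacer',w.round(4),'block',(cs*d[0]+s*d[1]).round(4),(-s*d[0]+cs*d[1]).round(4))
# tongs plates in wrist view
f=lambda u,v,z:unproj(c,(u/1.4,v/1.4),z)[:2].round(4)
print(f(313,445,.11),f(389,444,.11))
t=snap('top')
goal((.478,-.055,.25,0))
```

```text
[ 0.522   0.1776 -0.0864] 0.53301541416897
wells [[0.5246 0.2075]
 [0.5174 0.1238]] axis [[0.52755978 0.24134078 0.        ]]
spacer [0.5258 0.2076] block 0.0012 0.0303
spacer [0.5182 0.1226] block 0.001 -0.0551
[ 0.4539 -0.0256] [ 0.5056 -0.0291]
t6.32 p [0.5166 0.094  0.2429] h -0.082 op 0.599 F [-0.5  0.8 -0.9]
[-0.0239, -0.5055, -0.0878] [-0.0519, 0.0004, -0.0]
```

{"name": "play_rows", "arguments": {"rows": [[60,[-0.024,-0.76,-0.06],[-0.052,0,0]],[60,[-0.024,-0.76,-0.06],[-0.052,0,0]],[60,[-0.024,-0.76,-0.06],[-0.052,0,0]],[60,[-0.024,-0.76,-0.06],[-0.052,0,0]],[60,[-0.024,-0.76,-0.06],[-0.052,0,0]],[60,[-0.024,-0.76,-0.06],[-0.052,0,0]],[60,[-0.024,-0.76,-0.06],[-0.052,0,0]],[60,[-0.024,-0.76,-0.06],[-0.052,0,0]]]}}

```text
time: 6.98
eef_pos: [0.4795, -0.1326, 0.25]
tcp_rot: [0.001, 0.707, -0.001, 0.707]
contact_force: [0.8, 0.5, -0.1]
opening: 0.6
```

Run:
```python
from h import *
goal()
c=snap('wrist','w3.png')
cv2.imwrite('pics/w3b.png',cv2.resize(c['color'][0:280,170:470,::-1],None,fx=2.6,fy=2.1,interpolation=cv2.INTER_CUBIC))
```

```text
t6.98 p [ 0.4795 -0.1326  0.25  ] h -0.003 op 0.600 F [ 0.8  0.5 -0.1]
```

View pics/w3b.png

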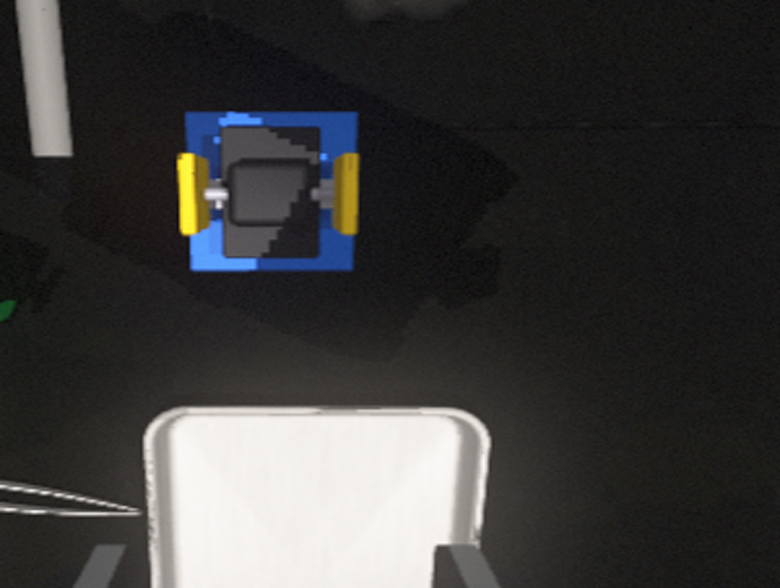

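Run:
```python
from h import *
c=snap('wrist')
f=lambda u,v,z:unproj(c,(170+(u+.5)/2.6-.5,(v+.5)/2.1-.5),z)[:2].round(4)
for n,u,v,z in [('TL',185,112,.11),('TR',358,112,.11),('BR',353,270,.11),('BL',191,271,.11),('pL',177,154,.162),('pLb',181,234,.162),('pR',358,153,.162),('pRb',357,234,.162),('trayL',146,440,.021),('trayR',489,440,.021),('trayTop',317,408,.021)]: print(n,f(u,v,z))
goal((.478,-.055,.25,0),(.478,-.055,.129,0))
```

```text
TL [ 0.451  -0.0231]
TR [ 0.5015 -0.0231]
BR [ 0.5013 -0.0791]
BL [ 0.4508 -0.0794]
pL [ 0.4541 -0.0396]
pLb [ 0.4541 -0.0628]
pR [ 0.4979 -0.0394]
pRb [ 0.4982 -0.0628]
trayL [ 0.4183 -0.1795]
trayR [ 0.5699 -0.1797]
trayTop [ 0.4937 -0.1613]
t7.08 p [ 0.4797 -0.131   0.2498] h -0.000 op 0.599 F [ 1.2  0.2 -0.7]
[-0.0005, 0.2532, -0.0058] [-0.0001, -0.0, -0.0004]
[0.4029, 0.253, -0.0058] [-0.0001, -0.0, -0.0004]
```

{"name": "play_rows", "arguments": {"rows": [[72,[0,0.26,-0.008],[0,0,0]],[72,[0,0.26,-0.008],[0,0,0]],[72,[0.15,0.26,-0.008],[0,0,0]],[72,[0.25,0.26,-0.008],[0,0,0]],[72,[0.34,0.26,-0.008],[0,0,0]],[72,[0.42,0.26,-0.008],[0,0,0]],[72,[0.42,0.26,-0.008],[0,0,0]],[72,[0.42,0.26,-0.008],[0,0,0]]]}}

```text
time: 7.75
eef_pos: [0.4765, -0.0521, 0.1229]
tcp_rot: [-0.0, 0.708, 0.001, 0.706]
contact_force: [0.8, -0.6, 0.5]
opening: 0.723
```

{"name": "play_rows", "arguments": {"rows": [[55,[0,0,0],[0,0,0]],[47,[0,0,0],[0,0,0]],[47,[0,0,0],[0,0,0]],[47,[0,0,0],[0,0,0]],[47,[0,0,0],[0,0,0]]], "force": 35}}

```text
time: 8.17
eef_pos: [0.4789, -0.0541, 0.1261]
tcp_rot: [0.0, 0.706, -0.001, 0.709]
contact_force: [0.3, 1.4, 4.5]
opening: 0.472
```

Run:
```python
from h import *
goal()
```

```text
t8.17 p [ 0.4789 -0.0541  0.1261] h -0.001 op 0.472 F [0.3 1.4 4.5]
```

{"name": "play_rows", "arguments": {"rows": [[47,[-0.04,0,0],[0,0,0]],[47,[-0.09,0,0],[0,0,0]],[47,[-0.15,0,0],[0,0,0]],[47,[-0.22,0,0],[0,0,0]],[47,[-0.3,0,0],[0,0,0]],[47,[-0.36,0,0],[0,0,0]],[47,[-0.39,0,0],[0,0,0]],[47,[-0.39,0,0],[0,0,0]]]}}

```text
time: 8.83
eef_pos: [0.4784, -0.0544, 0.2432]
tcp_rot: [-0.0, 0.706, -0.001, 0.709]
contact_force: [0.3, -0.8, -0.3]
opening: 0.473
```

Run:
```python
from h import *
goal((.519,.123,.242,-.086),(.519,.123,.2,-.086))
snap('scene','s1.png')
```

```text
t8.83 p [ 0.4784 -0.0544  0.2432] h -0.001 op 0.473 F [ 0.3 -0.8 -0.3]
[0.0035, 0.5914, 0.1346] [0.0539, 0.0029, 0.001]
[0.1435, 0.5916, 0.134] [0.0539, 0.0029, 0.001]
```

{"name": "play_rows", "arguments": {"rows": [[47,[0,0.09,0.02],[0.01,0,0]],[47,[0,0.2,0.045],[0.02,0,0]],[47,[0,0.32,0.073],[0.03,0,0]],[47,[0,0.44,0.1],[0.04,0,0]],[47,[0,0.54,0.123],[0.054,0,0]],[47,[0.06,0.592,0.134],[0.054,0,0]],[47,[0.13,0.592,0.134],[0.054,0,0]],[47,[0.13,0.592,0.134],[0.054,0,0]],[47,[0.13,0.592,0.134],[0.054,0,0]]]}}

```text
time: 9.63
eef_pos: [0.5157, 0.1237, 0.1986]
tcp_rot: [0.03, 0.709, -0.031, 0.704]
contact_force: [0.2, -0.2, -0.9]
opening: 0.468
```

Run:
```python
from h import *
goal()
c=snap('wrist','w4.png')
cv2.imwrite('pics/w4b.png',cv2.resize(c['color'][:,:,::-1],(784,588),interpolation=cv2.INTER_CUBIC))
```

```text
t9.63 p [0.5157 0.1237 0.1986] h -0.086 op 0.468 F [ 0.2 -0.2 -0.9]
```

View pics/w4b.png

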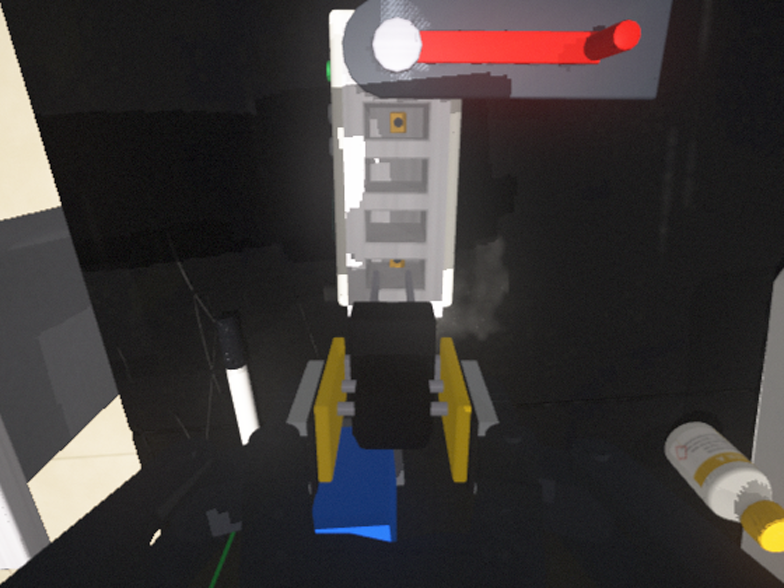

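Run:
```python
import cv2
a=cv2.imread('pics/w4.png')
cv2.imwrite('pics/w4c.png',cv2.resize(a[65:225,230:340],None,fx=5,fy=3.75,interpolation=cv2.INTER_CUBIC))
```

```text
(no output)
```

View pics/w4c.png

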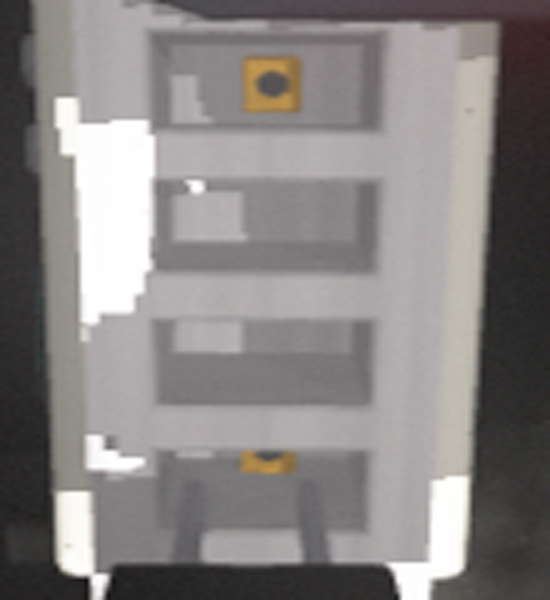

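Run:
```python
from h import *
from scipy.optimize import least_squares
c=snap('wrist')
W=[(.030,152,383,33,130),(.002,155,377,180,271),(-.026,156,374,318,404),(-.054,161,369,449,530)]
px=lambda u,v:(230+(u+.5)/5-.5,65+(v+.5)/3.75-.5)
P=[];U=[]
for y,a,b,t,d in W:
    for sx,u in((-.017,a),(.017,b)):
        for sy,v in((.009,t),(-.009,d)):
            P.append((sx,y+sy));U.append(px(u,v))
P=np.array(P);U=np.array(U)
def X(q,P,z):
    cs,s=np.cos(q[2]),np.sin(q[2]);return np.c_[q[0]+cs*P[:,0]-s*P[:,1],q[1]+s*P[:,0]+cs*P[:,1],np.full(len(P),z)]
r=least_squares(lambda q:(proj(c,X(q,P,.075))-U).ravel(),[.527,.178,-.09]);q=r.x;print(q.round(4),np.sqrt(r.cost*2/32))
cs,s=np.cos(q[2]),np.sin(q[2])
def b(n,u,v,z):
    w=unproj(c,px(u,v),z)[:2];d=w-q[:2];print(n,w.round(4),'block',(cs*d[0]+s*d[1]).round(4),(-s*d[0]+cs*d[1]).round(4))
b('sp1',272,83,.037);b('sp4',270,456,.037)
for z in(.083,.088,.093): b('tips',252,480,z)
s_,p,A,h=state();d=p[:2]-q[:2];print('tcp block',(cs*d[0]+s*d[1]).round(4),(-s*d[0]+cs*d[1]).round(4))
goal()
```

```text
[ 0.5242  0.1773 -0.0875] 0.2983968905502306
sp1 [0.5279 0.2072] block 0.0011 0.0301
sp4 [0.5204 0.1204] block 0.0011 -0.0571
tips [0.5178 0.1281] block -0.0021 -0.0496
tips [0.518  0.1296] block -0.0021 -0.0482
tips [0.5181 0.131 ] block -0.0021 -0.0467
tcp block -0.0018 -0.0544
t9.73 p [0.5177 0.1233 0.2019] h -0.087 op 0.479 F [-0.2  0.4  0.4]
```

{"name": "play_rows", "arguments": {"rows": [[47,[0,-0.003,0.0107],[0,0,0]],[47,[0,-0.003,0.0107],[0,0,0]],[47,[0.04,-0.003,0.0107],[0,0,0]],[47,[0.08,-0.003,0.0107],[0,0,0]],[47,[0.12,-0.003,0.0107],[0,0,0]],[47,[0.14,-0.003,0.0107],[0,0,0]],[47,[0.14,-0.003,0.0107],[0,0,0]]]}}

```text
time: 10.32
eef_pos: [0.5188, 0.1225, 0.1566]
tcp_rot: [0.03, 0.709, -0.031, 0.704]
contact_force: [-0.7, 0.1, -1.5]
opening: 0.472
```

Run:
```python
from h import *
goal()
c=snap('wrist');goal()
c=snap('wrist','w5.png')
cv2.imwrite('pics/w5b.png',cv2.resize(c['color'][65:225,220:350,::-1],None,fx=5,fy=3.75,interpolation=cv2.INTER_CUBIC))
```

```text
t10.32 p [0.5188 0.1225 0.1566] h -0.086 op 0.472 F [-0.7  0.1 -1.5]
t10.37 p [0.5196 0.1225 0.1579] h -0.086 op 0.474 F [-0.2 -0.4 -1.1]
```

View pics/w5b.png

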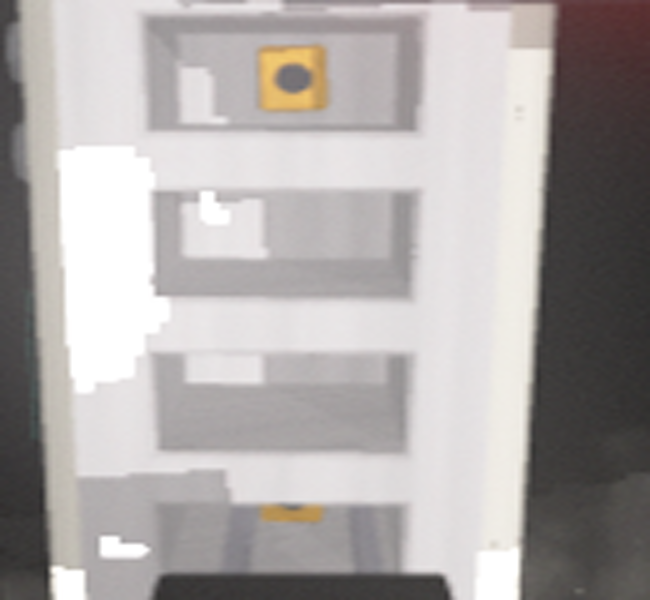

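{"name": "play_rows", "arguments": {"rows": [[47,[0,0,-0.004],[0,0,0]],[47,[0.02,0,-0.004],[0,0,0]],[47,[0.04,0,-0.004],[0,0,0]],[47,[0.06,0,-0.004],[0,0,0]],[47,[0.08,0,-0.004],[0,0,0]],[47,[0.088,0,-0.004],[0,0,0]],[47,[0.088,0,-0.004],[0,0,0]]]}}

```text
time: 11.0
eef_pos: [0.5189, 0.1227, 0.1322]
tcp_rot: [0.03, 0.707, -0.03, 0.706]
contact_force: [-0.0, 0.2, -0.9]
opening: 0.469
```

Run:
```python
from h import *
goal()
c=snap('wrist','w6.png');goal()
cv2.imwrite('pics/w6b.png',cv2.resize(c['color'][65:225,220:350,::-1],None,fx=5,fy=3.75,interpolation=cv2.INTER_CUBIC))
```

```text
t11.00 p [0.5189 0.1227 0.1322] h -0.086 op 0.469 F [-0.   0.2 -0.9]
t11.05 p [0.5193 0.1227 0.1328] h -0.086 op 0.471 F [ 0.8 -0.3 -0.4]
```

No contact force, so the jaws straddle the spacer. I'll close on it.

{"name": "play_rows", "arguments": {"rows": [[47,[0.008,0,0],[0,0,0]],[47,[0.008,0,0],[0,0,0]],[30,[0.008,0,0],[0,0,0]],[30,[0.008,0,0],[0,0,0]],[30,[0.008,0,0],[0,0,0]],[30,[0.008,0,0],[0,0,0]],[30,[0.008,0,0],[0,0,0]]], "force": 36}}

```text
time: 11.63
eef_pos: [0.5201, 0.1227, 0.1317]
tcp_rot: [0.03, 0.706, -0.03, 0.707]
contact_force: [-0.6, 0.8, 1.4]
opening: 0.368
```

{"name": "play_rows", "arguments": {"rows": [[30,[-0.03,0,0],[0,0,0]],[30,[-0.08,0,0],[0,0,0]],[30,[-0.14,0,0],[0,0,0]],[30,[-0.2,0,0],[0,0,0]],[30,[-0.27,0,0],[0,0,0]],[30,[-0.33,0,0],[0,0,0]],[30,[-0.36,0,0],[0,0,0]],[30,[-0.36,0,0],[0,0,0]]]}}

```text
time: 12.3
eef_pos: [0.5209, 0.1228, 0.2421]
tcp_rot: [0.03, 0.705, -0.03, 0.708]
contact_force: [1.0, -0.4, -0.6]
opening: 0.366
```

Run:
```python
from h import *
c=snap('wrist','w7.png')
t=snap('top','t7.png')
goal((.494,-.23,.238,0))
w=cv2.resize(c['color'][65:225,220:350],None,fx=3,fy=3,interpolation=cv2.INTER_CUBIC)
tt=cv2.resize(t['color'][200:280,300:475],None,fx=2,fy=2)
im=np.zeros((480,800,3),np.uint8);im[:,:390]=w;im[:160,400:750]=tt
cv2.imwrite('pics/m7.png',im[:,:,::-1])
```

```text
t12.40 p [0.5193 0.1227 0.2386] h -0.086 op 0.368 F [ 0.2  0.4 -1.3]
[0.0021, -1.1786, 0.017] [-0.0547, -0.0005, 0.0]
```

View pics/m7.png

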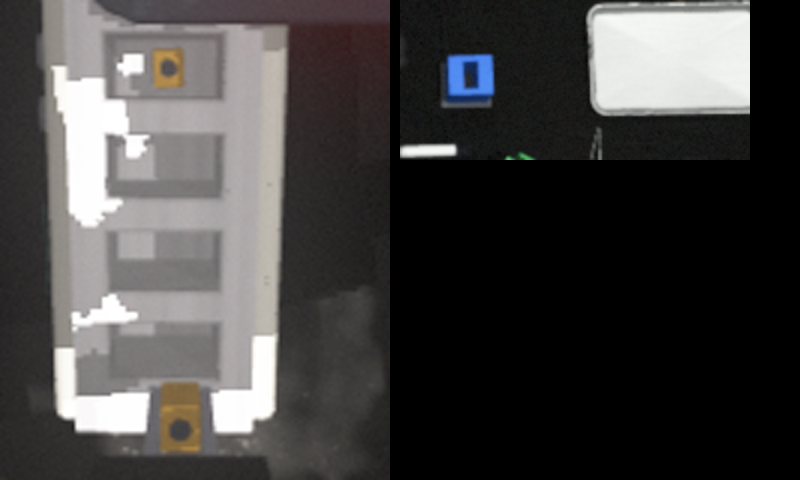

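The spacer is held between the blades at (180,415). The tray has been knocked right by about 5 cm compared with the first picture, so I'll measure it again.

Run:
```python
from h import *
c=cams.read_camera('top')
for f in('pics/top0.png','pics/t7.png'):
    g=cv2.imread(f,0); m=np.zeros_like(g); m[190:285,355:520]=(g[190:285,355:520]>140)
    n,l,st,_=cv2.connectedComponentsWithStats(m); k=1+st[1:,4].argmax()
    (u,v),wh,a=cv2.minAreaRect(np.argwhere(l==k)[:,::-1].astype(np.float32)); print(u,v,wh,a,unproj(c,(u,v),.015).round(4))
goal((.494,-.1,.24,0))
```

```text
417.5 233.5 (55.0, 91.0) 90.0 [ 0.4939 -0.2851  0.015 ]
439.4495544433594 228.6237030029297 (56.09663772583008, 90.4773178100586) 88.99491119384766 [ 0.5057 -0.3458  0.015 ]
t12.45 p [0.5188 0.1227 0.2377] h -0.086 op 0.368 F [ 0.   0.1 -1.2]
[-0.0073, -0.7466, -0.0188] [-0.0547, -0.0015, 0.0002]
```

{"name": "play_rows", "arguments": {"rows": [[30,[0,-0.06,0],[-0.01,0,0]],[30,[0,-0.16,0.0],[-0.02,0,0]],[30,[0,-0.27,0.0],[-0.03,0,0]],[30,[0,-0.38,0.0],[-0.04,0,0]],[30,[0,-0.49,0.0],[-0.054,0,0]],[30,[0,-0.6,0.0],[-0.054,0,0]],[30,[0,-0.7,0.0],[-0.054,0,0]],[30,[0,-0.8,0.0],[-0.054,0,0]],[30,[0,-0.88,0.0],[-0.054,0,0]],[30,[0,-0.92,0.0],[-0.054,0,0]]]}}

```text
time: 13.28
eef_pos: [0.4948, -0.1544, 0.2372]
tcp_rot: [0.002, 0.708, -0.001, 0.706]
contact_force: [0.2, 1.1, -0.6]
opening: 0.367
```

Run:
```python
from h import *
goal((.53,-.29,.24,0))
```

```text
t13.28 p [ 0.4948 -0.1544  0.2372] h -0.004 op 0.367 F [ 0.2  1.1 -0.6]
[-0.01, -0.4515, 0.119] [-0.0024, -0.0019, -0.0005]
```

Now carry it over the tray and down to about 5 mm above the floor, then check the force.

{"name": "play_rows", "arguments": {"rows": [[30,[0,-0.08,0.03],[0,0,0]],[30,[0,-0.18,0.06],[0,0,0]],[30,[0,-0.28,0.09],[0,0,0]],[30,[0,-0.38,0.119],[0,0,0]],[30,[0.0,-0.45,0.119],[0,0,0]],[30,[0.1,-0.45,0.119],[0,0,0]],[30,[0.2,-0.45,0.119],[0,0,0]],[30,[0.29,-0.45,0.119],[0,0,0]],[30,[0.36,-0.45,0.119],[0,0,0]],[30,[0.385,-0.45,0.119],[0,0,0]]]}}

```text
time: 14.12
eef_pos: [0.529, -0.2847, 0.1182]
tcp_rot: [0.003, 0.71, 0.002, 0.704]
contact_force: [-2.3, 1.7, 14.8]
opening: 0.364
```

Run:
```python
from h import *
goal()
c=snap('wrist','w8.png');goal()
t=snap('top','t8.png');goal()
w=cv2.resize(c['color'][100:300,180:380],None,fx=2.5,fy=2.5,interpolation=cv2.INTER_CUBIC)
tt=cv2.resize(t['color'][190:270,320:500],(300,133))
im=np.zeros((500,800,3),np.uint8);im[:,:500]=w;im[:133,500:]=tt
cv2.imwrite('pics/m8.png',im[:,:,::-1])
```

```text
t14.12 p [ 0.529  -0.2847  0.1182] h -0.001 op 0.364 F [-2.3  1.7 14.8]
t14.17 p [ 0.5296 -0.2852  0.1194] h -0.001 op 0.365 F [-0.1  0.4  0.1]
t14.22 p [ 0.5306 -0.286   0.1214] h -0.001 op 0.366 F [ 0.8  0.3 -0.3]
```

View pics/m8.png

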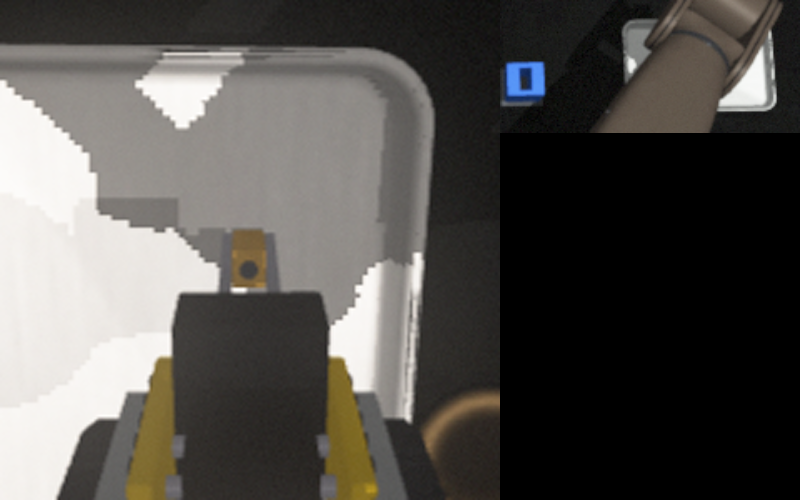

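{"name": "play_rows", "arguments": {"rows": [[30,[0.003,0,0],[0,0,0]],[30,[0.006,0,0],[0,0,0]],[30,[0.006,0,0],[0,0,0]],[40,[0.006,0,0],[0,0,0]],[47,[0.006,0,0],[0,0,0]],[48,[0.006,0,0],[0,0,0]],[48,[0.006,0,0],[0,0,0]],[48,[-0.02,0,0],[0,0,0]],[48,[-0.06,0,0],[0,0,0]],[48,[-0.1,0,0],[0,0,0]]]}}

```text
time: 15.05
eef_pos: [0.5315, -0.2873, 0.1547]
tcp_rot: [0.0, 0.707, -0.0, 0.707]
contact_force: [0.3, 0.1, -0.4]
opening: 0.48
```

{"name": "play_rows", "arguments": {"rows": [[47,[-0.1,0,0],[0,0,0]],[47,[-0.2,0,0],[0,0,0]],[47,[-0.27,0,0],[0,0,0]],[47,[-0.285,0,0],[0,0,0]],[47,[-0.285,0.05,0],[0,0,0]],[47,[-0.285,0.05,0],[0,0,0]]]}}

```text
time: 15.55
eef_pos: [0.5313, -0.27, 0.2389]
tcp_rot: [0.001, 0.707, 0.001, 0.707]
contact_force: [0.4, -0.9, -0.9]
opening: 0.475
```

Run:
```python
from h import *
goal((.528,.207,.24,-.087))
c=snap('wrist','w9.png')
cv2.imwrite('pics/m9.png',cv2.resize(c['color'][60:330,130:430,::-1],None,fx=2,fy=2,interpolation=cv2.INTER_CUBIC))
```

```text
t15.55 p [ 0.5313 -0.27    0.2389] h -0.000 op 0.475 F [ 0.4 -0.9 -0.9]
[-0.0009, 1.5901, -0.0112] [0.0553, -0.0003, -0.0011]
```

View pics/m9.png

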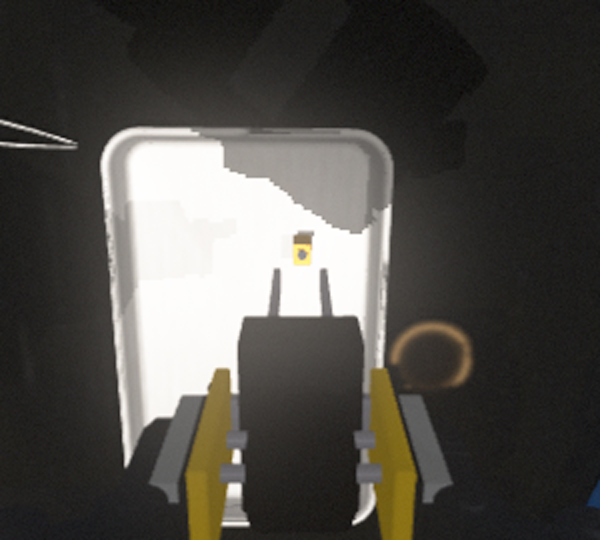

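The spacer stands upright on the tray floor at (302,250), and the tongs are empty and held. Next is well 1.

{"name": "play_rows", "arguments": {"rows": [[47,[0,0.07,-0.001],[0.01,0,0]],[47,[0,0.18,-0.002],[0.02,0,0]],[47,[0,0.3,-0.003],[0.03,0,0]],[47,[0,0.42,-0.004],[0.04,0,0]],[47,[0,0.54,-0.005],[0.055,0,0]],[47,[0,0.66,-0.006],[0.055,0,0]],[47,[0,0.77,-0.006],[0.055,0,0]],[47,[0,0.87,-0.006],[0.055,0,0]],[47,[0,0.95,-0.006],[0.055,0,0]],[47,[0,0.98,-0.006],[0.055,0,0]]]}}

```text
time: 16.43
eef_pos: [0.5285, 0.0249, 0.2368]
tcp_rot: [0.03, 0.708, -0.029, 0.705]
contact_force: [0.0, 0.2, -1.1]
opening: 0.473
```

Run:
```python
from h import *
goal((.527,.208,.20,-.0865))
```

```text
t16.43 p [0.5285 0.0249 0.2368] h -0.084 op 0.473 F [ 0.   0.2 -1.1]
[0.1237, 0.6076, -0.0558] [0.0015, -0.0026, -0.0007]
```

{"name": "play_rows", "arguments": {"rows": [[47,[0,0.1,-0.01],[0.0015,0,0]],[47,[0,0.22,-0.02],[0.0015,0,0]],[47,[0,0.35,-0.03],[0.0015,0,0]],[47,[0,0.48,-0.045],[0.0015,0,0]],[47,[0,0.57,-0.055],[0.0015,0,0]],[47,[0,0.608,-0.055],[0.0015,0,0]],[47,[0.07,0.608,-0.055],[0.0015,0,0]],[47,[0.11,0.608,-0.055],[0.0015,0,0]],[47,[0.12,0.608,-0.055],[0.0015,0,0]],[47,[0.12,0.608,-0.055],[0.0015,0,0]]]}}

```text
time: 17.27
eef_pos: [0.5283, 0.2035, 0.2004]
tcp_rot: [0.032, 0.708, -0.033, 0.705]
contact_force: [0.2, -0.4, -1.5]
opening: 0.472
```

Run:
```python
from h import *
goal()
c=snap('wrist','w10.png');goal()
c=snap('wrist','w10.png');goal()
cv2.imwrite('pics/m10.png',cv2.resize(c['color'][130:230,220:340,::-1],None,fx=6,fy=6,interpolation=cv2.INTER_CUBIC))
```

```text
t17.27 p [0.5283 0.2035 0.2004] h -0.091 op 0.472 F [ 0.2 -0.4 -1.5]
t17.32 p [0.5292 0.2037 0.2019] h -0.091 op 0.467 F [ 0.4 -0.6 -0.5]
t17.37 p [0.5298 0.2039 0.2031] h -0.091 op 0.468 F [ 0.3 -0.2 -0.2]
```

View pics/m10.png

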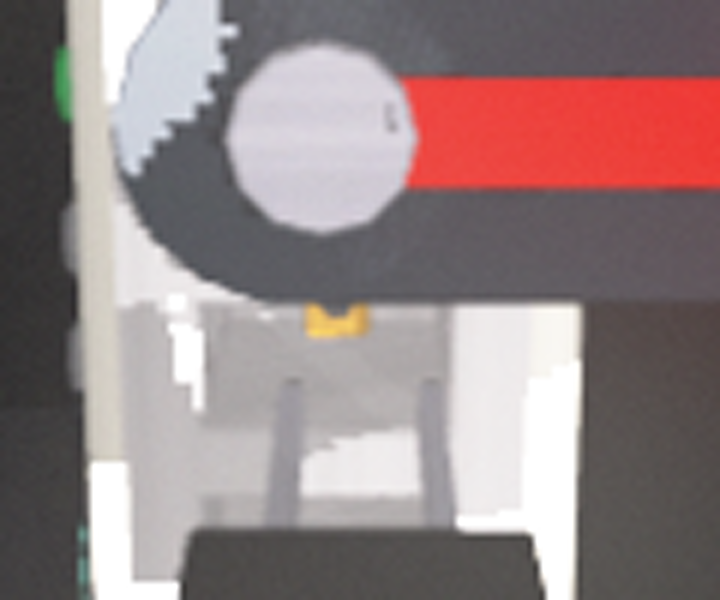

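Run:
```python
from h import *
c=snap('wrist')
f=lambda u,v,z:unproj(c,(220+(u+.5)/6-.5,130+(v+.5)/6-.5),z)[:2].round(4)
print('rim near',f(326,428,.075),'tipfar',f(361,380,.093),'tip cen x',f(361,380,.093),'sp front-top edge',f(337,318,.037),'capcentre',f(321,137,.09))
goal()
```

```text
rim near [0.5251 0.1987] tipfar [0.531  0.2105] tip cen x [0.531  0.2105] sp front-top edge [0.5267 0.2043] capcentre [0.5289 0.2416]
t17.42 p [0.5301 0.204  0.2037] h -0.091 op 0.471 F [ 0.7  0.3 -0.6]
```

{"name": "play_rows", "arguments": {"rows": [[47,[0,0.01,-0.0135],[0,0,0]],[47,[0,0.01,-0.0135],[0,0,0]],[47,[0.04,0.01,-0.0135],[0,0,0]],[47,[0.08,0.01,-0.0135],[0,0,0]],[47,[0.12,0.01,-0.0135],[0,0,0]],[47,[0.14,0.01,-0.0135],[0,0,0]],[47,[0.145,0.01,-0.0135],[0,0,0]],[47,[0.145,0.01,-0.0135],[0,0,0]],[47,[0.145,0.01,-0.0135],[0,0,0]],[47,[0.145,0.01,-0.0135],[0,0,0]]]}}

```text
time: 18.25
eef_pos: [0.5263, 0.2083, 0.1602]
tcp_rot: [0.032, 0.706, -0.032, 0.707]
contact_force: [-0.5, 0.4, -1.0]
opening: 0.47
```

```bash
cat > o.py <<'E'
from h import *
def orange(f,r0,r1,c0=240,c1=320):
    a=cv2.imread(f); h=cv2.cvtColor(a,cv2.COLOR_BGR2HSV)
    m=cv2.inRange(h,(12,120,90),(30,255,255))[r0:r1,c0:c1]
    ys,xs=np.nonzero(m); print(f,len(xs),'cols',xs.min()+c0,xs.max()+c0,'mean',xs.mean()+c0,'rows',ys.min()+r0,ys.max()+r0)
E
python3 - <<'E'
from o import *
orange('pics/w5.png',195,222); orange('pics/w6.png',195,222)
snap('wrist');c=snap('wrist','w11.png');goal();orange('pics/w11.png',150,222)
E
```

```text
pics/w5.png 31 cols 273 283 mean 278.2903225806452 rows 201 203
pics/w6.png 21 cols 273 284 mean 279.14285714285717 rows 213 214
t18.35 p [0.5263 0.2083 0.1604] h -0.090 op 0.472 F [-0.6  0.3 -0.4]
pics/w11.png 21 cols 274 284 mean 278.76190476190476 rows 202 203
```

{"name": "play_rows", "arguments": {"rows": [[47,[0,0,-0.002],[0,0,0]],[47,[0.03,0,-0.002],[0,0,0]],[47,[0.06,0,-0.002],[0,0,0]],[47,[0.085,0,-0.002],[0,0,0]],[47,[0.098,0,-0.002],[0,0,0]],[47,[0.098,0,-0.002],[0,0,0]],[47,[0.098,0,-0.002],[0,0,0]],[47,[0.098,0,-0.002],[0,0,0]]]}}

```text
time: 19.02
eef_pos: [0.5254, 0.2083, 0.1303]
tcp_rot: [0.032, 0.706, -0.032, 0.706]
contact_force: [-0.2, 0.6, 0.3]
opening: 0.469
```

Run:
```python
from o import *
c=snap('wrist','w12.png');goal();orange('pics/w12.png',150,240)
```

```text
t19.07 p [0.5255 0.2083 0.1306] h -0.090 op 0.473 F [-0.4 -0.  -1.1]Traceback (most recent call last):
  File "<stdin>", line 2, in <module>
  File "o.py", line 5, in orange
    ys,xs=np.nonzero(m); print(f,len(xs),'cols',xs.min()+c0,xs.max()+c0,'mean',xs.mean()+c0,'rows',ys.min()+r0,ys.max()+r0)
                                                ~~~~~~^^
    return umr_minimum(a, axis, None, out, keepdims, initial, where)
ValueError: zero-size array to reduction operation minimum which has no identity
```

The spacer is hidden behind the shoulder, and there is no contact force. I'll grip and lift.

{"name": "play_rows", "arguments": {"rows": [[40,[0,0,0],[0,0,0]],[30,[0,0,0],[0,0,0]],[30,[0,0,0],[0,0,0]],[30,[0,0,0],[0,0,0]],[30,[0,0,0],[0,0,0]],[30,[0,0,0],[0,0,0]]], "force": 36}}

```text
time: 19.57
eef_pos: [0.526, 0.2084, 0.1313]
tcp_rot: [0.032, 0.706, -0.032, 0.707]
contact_force: [-0.5, -0.1, 5.9]
opening: 0.368
```

{"name": "play_rows", "arguments": {"rows": [[30,[-0.03,0,0],[0,0,0]],[30,[-0.08,0,0],[0,0,0]],[30,[-0.14,0,0],[0,0,0]],[30,[-0.2,0,0],[0,0,0]],[30,[-0.27,0,0],[0,0,0]],[30,[-0.33,0,0],[0,0,0]],[30,[-0.36,0,0],[0,0,0]],[30,[-0.36,0,0],[0,0,0]]]}}

```text
time: 20.23
eef_pos: [0.5261, 0.2085, 0.2406]
tcp_rot: [0.032, 0.705, -0.031, 0.708]
contact_force: [-0.2, 0.2, -0.6]
opening: 0.366
```

Run:
```python
from o import *
snap('wrist');c=snap('wrist','w13.png');orange('pics/w13.png',150,240)
orange('pics/w7.png',150,240)
t=snap('top','t13.png');c=t
for f in('pics/t7.png','pics/t13.png'):
    g=cv2.imread(f,0); m=np.zeros_like(g); m[190:285,355:520]=(g[190:285,355:520]>140)
    n,l,st,_=cv2.connectedComponentsWithStats(m); k=1+st[1:,4].argmax()
    (u,v),wh,a=cv2.minAreaRect(np.argwhere(l==k)[:,::-1].astype(np.float32)); print(u,v,wh,a,unproj(c,(u,v),.015).round(4))
orange('pics/t13.png',200,260,390,490)
goal((.485,-.29,.24,0))
```

```text
pics/w13.png 203 cols 274 285 mean 279.6650246305419 rows 195 216
pics/w7.png 196 cols 274 285 mean 279.56632653061223 rows 193 214
439.4495544433594 228.6237030029297 (56.09663772583008, 90.4773178100586) 88.99491119384766 [ 0.5057 -0.3458  0.015 ]
439.45684814453125 228.60513305664062 (55.9340705871582, 90.55708312988281) 89.14490509033203 [ 0.5057 -0.3459  0.015 ]
pics/t13.png 8 cols 416 419 mean 417.0 rows 218 220
t20.38 p [0.5243 0.2081 0.2364] h -0.090 op 0.366 F [ 0.2 -0.2 -1.1]
[-0.0104, -1.6652, 0.0186] [-0.0572, -0.0019, 0.0005]
```

{"name": "play_rows", "arguments": {"rows": [[30,[0,-0.06,0],[-0.01,0,0]],[30,[0,-0.16,0.0],[-0.02,0,0]],[30,[0,-0.27,0.0],[-0.03,0,0]],[30,[0,-0.38,0.0],[-0.04,0,0]],[30,[0,-0.49,0.0],[-0.057,0,0]],[30,[0,-0.6,0.0],[-0.057,0,0]],[30,[0,-0.7,0.0],[-0.057,0,0]],[30,[0,-0.8,0.0],[-0.057,0,0]],[30,[0,-0.88,0.0],[-0.057,0,0]],[30,[0,-0.92,0.0],[-0.057,0,0]]]}}

```text
time: 21.22
eef_pos: [0.4992, -0.0688, 0.2363]
tcp_rot: [0.001, 0.708, -0.001, 0.706]
contact_force: [0.2, -0.4, -0.3]
opening: 0.372
```

Run:
```python
from h import *
goal((.48,-.29,.24,0))
```

```text
t21.22 p [ 0.4992 -0.0688  0.2363] h -0.003 op 0.372 F [ 0.2 -0.4 -0.3]
[-0.0125, -0.7375, -0.0619] [-0.0019, -0.0021, -0.0003]
```

{"name": "play_rows", "arguments": {"rows": [[30,[0,-0.08,-0.01],[0,0,0]],[30,[0,-0.19,-0.02],[0,0,0]],[30,[0,-0.31,-0.03],[0,0,0]],[30,[0,-0.43,-0.04],[0,0,0]],[30,[0.0,-0.55,-0.05],[0,0,0]],[30,[0,-0.65,-0.062],[0,0,0]],[30,[0,-0.72,-0.062],[0,0,0]],[30,[0.05,-0.74,-0.062],[0,0,0]],[30,[0.12,-0.74,-0.062],[0,0,0]],[30,[0.18,-0.74,-0.062],[0,0,0]]]}}

```text
time: 22.05
eef_pos: [0.4814, -0.2885, 0.1821]
tcp_rot: [0.001, 0.708, 0.0, 0.707]
contact_force: [-0.4, 0.4, -1.1]
opening: 0.368
```

{"name": "play_rows", "arguments": {"rows": [[30,[0.06,0,0],[0,0,0]],[30,[0.12,0,0],[0,0,0]],[30,[0.16,0,0],[0,0,0]],[30,[0.18,0,0],[0,0,0]],[30,[0.185,0,0],[0,0,0]],[30,[0.19,0,0],[0,0,0]],[30,[0.19,0,0],[0,0,0]],[30,[0.19,0,0],[0,0,0]],[30,[0.19,0,0],[0,0,0]]]}}

```text
time: 22.8
eef_pos: [0.4823, -0.2891, 0.1284]
tcp_rot: [-0.0, 0.707, -0.001, 0.708]
contact_force: [0.2, -0.2, -0.0]
opening: 0.364
```

Run:
```python
from h import *
goal()
```

```text
t22.80 p [ 0.4823 -0.2891  0.1284] h -0.000 op 0.364 F [ 0.2 -0.2 -0. ]
```

{"name": "play_rows", "arguments": {"rows": [[30,[0.008,0,0],[0,0,0]],[30,[0.016,0,0],[0,0,0]],[30,[0.022,0,0],[0,0,0]],[30,[0.026,0,0],[0,0,0]],[30,[0.028,0,0],[0,0,0]],[30,[0.028,0,0],[0,0,0]],[30,[0.028,0,0],[0,0,0]]]}}

```text
time: 23.38
eef_pos: [0.4817, -0.2887, 0.1188]
tcp_rot: [0.0, 0.707, -0.0, 0.707]
contact_force: [0.9, -0.4, -1.6]
opening: 0.368
```

{"name": "play_rows", "arguments": {"rows": [[40,[0,0,0],[0,0,0]],[47,[0,0,0],[0,0,0]],[48,[0,0,0],[0,0,0]],[48,[0,0,0],[0,0,0]],[48,[0,0,0],[0,0,0]],[48,[-0.03,0,0],[0,0,0]],[48,[-0.07,0,0],[0,0,0]],[48,[-0.12,0,0],[0,0,0]],[47,[-0.14,0,0],[0,0,0]]]}}

```text
time: 24.13
eef_pos: [0.483, -0.2897, 0.1644]
tcp_rot: [-0.001, 0.706, -0.001, 0.708]
contact_force: [0.2, -1.2, 0.4]
opening: 0.468
```

{"name": "play_rows", "arguments": {"rows": [[47,[-0.08,0,0],[0,0,0]],[47,[-0.17,0,0],[0,0,0]],[47,[-0.25,0,0],[0,0,0]],[47,[-0.27,0,0],[0,0,0]],[47,[-0.27,0.05,0],[0,0,0]],[47,[-0.27,0.05,0],[0,0,0]]]}}

```text
time: 24.63
eef_pos: [0.4816, -0.2716, 0.2415]
tcp_rot: [0.0, 0.707, 0.001, 0.707]
contact_force: [-0.8, 1.0, -2.1]
opening: 0.47
```

Run:
```python
from h import *
goal((.478,-.0535,.243,0))
c=snap('wrist','w14.png')
cv2.imwrite('pics/m14.png',cv2.resize(c['color'][30:330,130:430,::-1],None,fx=2,fy=2,interpolation=cv2.INTER_CUBIC))
```

```text
t24.63 p [ 0.4816 -0.2716  0.2415] h 0.001 op 0.470 F [-0.8  1.  -2.1]
[-0.0039, 0.727, -0.0115] [0.0003, -0.0001, -0.001]
```

View pics/m14.png

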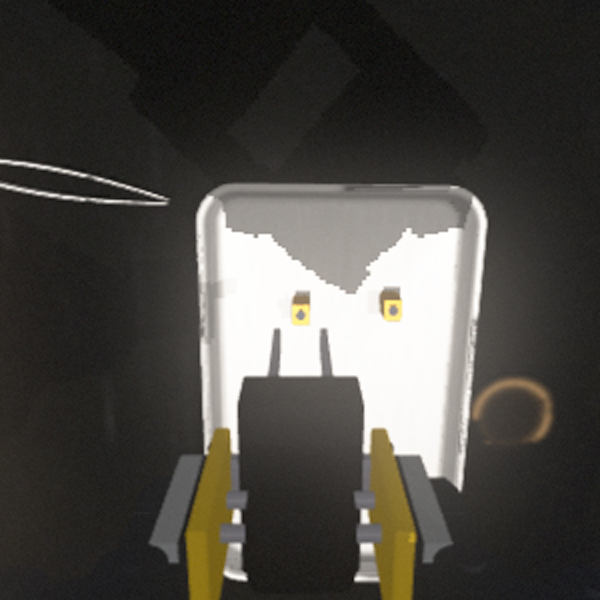

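Both spacers, at (300,312) and (392,306), stand on the tray floor and the jaws are empty. Now I'll take the tongs back to the stand.

{"name": "play_rows", "arguments": {"rows": [[47,[0,0.07,-0.002],[0,0,0]],[47,[0,0.17,-0.004],[0,0,0]],[47,[0,0.28,-0.006],[0,0,0]],[47,[0,0.39,-0.008],[0,0,0]],[47,[0,0.5,-0.01],[0,0,0]],[47,[0,0.6,-0.0105],[0,0,0]],[47,[0,0.68,-0.0105],[0,0,0]],[47,[0,0.724,-0.0105],[0,0,0]],[47,[0,0.724,-0.0105],[0,0,0]],[47,[0,0.724,-0.0105],[0,0,0]]]}}

```text
time: 25.52
eef_pos: [0.4779, -0.0558, 0.2402]
tcp_rot: [-0.0, 0.708, 0.001, 0.706]
contact_force: [1.0, -0.2, -0.3]
opening: 0.471
```

Run:
```python
from h import *
snap('wrist');goal((.4783,-.0543,.132,0))
```

```text
t25.57 p [ 0.4781 -0.0565  0.2405] h 0.000 op 0.471 F [0.8 0.1 0.4]
[0.3617, 0.0073, 0.0013] [0.0002, -0.0014, -0.0001]
```

{"name": "play_rows", "arguments": {"rows": [[47,[0,0.007,0.001],[0,0,0]],[47,[0,0.007,0.001],[0,0,0]],[47,[0.06,0.007,0.001],[0,0,0]],[47,[0.12,0.007,0.001],[0,0,0]],[47,[0.18,0.007,0.001],[0,0,0]],[47,[0.24,0.007,0.001],[0,0,0]],[47,[0.3,0.007,0.001],[0,0,0]],[47,[0.34,0.007,0.001],[0,0,0]],[47,[0.36,0.007,0.001],[0,0,0]],[47,[0.36,0.007,0.001],[0,0,0]]]}}

```text
time: 26.4
eef_pos: [0.4779, -0.0546, 0.1321]
tcp_rot: [0.001, 0.708, -0.0, 0.706]
contact_force: [-0.6, -0.1, -0.7]
opening: 0.47
```

{"name": "play_rows", "arguments": {"rows": [[47,[0,0,0],[0,0,0]],[47,[0.007,0,0],[0,0,0]],[47,[0.014,0,0],[0,0,0]],[47,[0.02,0,0],[0,0,0]],[47,[0.02,0,0],[0,0,0]],[47,[0.02,0,0],[0,0,0]]]}}

```text
time: 26.9
eef_pos: [0.479, -0.0543, 0.128]
tcp_rot: [0.0, 0.707, -0.0, 0.707]
contact_force: [-0.6, 0.4, 0.0]
opening: 0.476
```

{"name": "play_rows", "arguments": {"rows": [[47,[0.004,0,0],[0,0,0]],[47,[0.008,0,0],[0,0,0]],[47,[0.01,0,0],[0,0,0]],[47,[0.01,0,0],[0,0,0]],[47,[0.01,0,0],[0,0,0]]]}}

```text
time: 27.32
eef_pos: [0.4789, -0.0543, 0.1247]
tcp_rot: [0.0, 0.707, -0.0, 0.707]
contact_force: [0.3, -0.1, -1.1]
opening: 0.469
```

{"name": "play_rows", "arguments": {"rows": [[54,[0,0,0],[0,0,0]],[64,[0,0,0],[0,0,0]],[72,[0,0,0],[0,0,0]],[72,[0,0,0],[0,0,0]],[72,[-0.05,0,0],[0,0,0]],[72,[-0.14,0,0],[0,0,0]],[72,[-0.25,0,0],[0,0,0]],[72,[-0.35,0,0],[0,0,0]],[72,[-0.4,0,0],[0,0,0]],[72,[-0.4,0,0],[0,0,0]]]}}

```text
time: 28.15
eef_pos: [0.4814, -0.0551, 0.2501]
tcp_rot: [-0.001, 0.704, -0.001, 0.71]
contact_force: [-1.1, -0.1, -0.0]
opening: 0.724
```

Run:
```python
from h import *
ax=np.array([.5276,.2415]); t=-.0875
goal((.5276+.095*np.cos(t),.2415+.095*np.sin(t),.245,1.47))
```

```text
t28.15 p [ 0.4814 -0.0551  0.2501] h -0.000 op 0.724 F [-1.1 -0.1 -0. ]
[0.0182, 0.9611, 0.4691] [-0.936, 0.0033, 0.0059]
```

{"name": "play_rows", "arguments": {"rows": [[60,[0,0.961,0.469],[-0.936,0,0]],[60,[0,0.961,0.469],[-0.936,0,0]],[60,[0,0.961,0.469],[-0.936,0,0]],[60,[0,0.961,0.469],[-0.936,0,0]],[60,[0,0.961,0.469],[-0.936,0,0]],[60,[0,0.961,0.469],[-0.936,0,0]],[60,[0,0.961,0.469],[-0.936,0,0]],[60,[0,0.961,0.469],[-0.936,0,0]],[60,[0,0.961,0.469],[-0.936,0,0]],[60,[0,0.961,0.469],[-0.936,0,0]]]}}

```text
time: 28.98
eef_pos: [0.6193, 0.2358, 0.2419]
tcp_rot: [-0.416, 0.573, 0.417, 0.57]
contact_force: [0.1, -0.9, -0.3]
opening: 0.6
```

{"name": "play_rows", "arguments": {"rows": [[60,[0,0,0],[-0.14,0,0]],[60,[0,0,0],[-0.14,0,0]],[60,[0,0,0],[-0.14,0,0]],[60,[0,0,0],[-0.14,0,0]]]}}

```text
time: 29.32
eef_pos: [0.6192, 0.2338, 0.2431]
tcp_rot: [-0.473, 0.526, 0.474, 0.525]
contact_force: [-0.1, -0.0, -0.0]
opening: 0.598
```

Run:
```python
from h import *
t=snap('top','t15.png')
for f in('pics/top0.png','pics/t15.png'):
    h=cv2.cvtColor(cv2.imread(f),cv2.COLOR_BGR2HSV)[215:260,310:365]; m=cv2.inRange(h,(22,110,90),(35,255,255))
    n,l,st,ce=cv2.connectedComponentsWithStats(m); print([(s[4],(c+[310,215]).round(1).tolist()) for s,c in zip(st[1:],ce[1:]) if s[4]>3])
goal((.6225,.2335,.245,1.47),(.6225,.2335,.099,1.47))
```

```text
[(np.int32(26), [335.5, 226.8]), (np.int32(19), [336.3, 242.5])]
[(np.int32(38), [335.6, 225.3]), (np.int32(26), [336.5, 241.1])]
t29.37 p [0.6193 0.2338 0.2435] h 1.467 op 0.595 F [-0.6  0.3  0.3]
[-0.0051, -0.0105, 0.0002] [-0.0018, -0.0003, -0.0012]
[0.4816, -0.0114, 0.0004] [-0.0018, -0.0003, -0.0012]
```

{"name": "play_rows", "arguments": {"rows": [[60,[0,-0.011,0],[0,0,0]],[60,[0.12,-0.011,0],[0,0,0]],[60,[0.25,-0.011,0],[0,0,0]],[60,[0.36,-0.011,0],[0,0,0]],[60,[0.45,-0.011,0],[0,0,0]],[60,[0.477,-0.011,0],[0,0,0]],[60,[0.477,-0.011,0],[0,0,0]]], "force": 20}}

```text
time: 29.95
eef_pos: [0.621, 0.2329, 0.0981]
tcp_rot: [-0.473, 0.527, 0.475, 0.523]
contact_force: [-0.6, -0.4, 0.5]
opening: 0.601
```

{"name": "play_rows", "arguments": {"rows": [[30,[0,0,0],[0,0,0]],[0,[0,0,0],[0,0,0]],[0,[0,0,0],[0,0,0]],[0,[0,0,0],[0,0,0]],[0,[0,0,0],[0,0,0]],[0,[0,0,0],[0,0,0]],[0,[0,0,0],[0,0,0]]], "force": 20}}

```text
time: 30.53
eef_pos: [0.6248, 0.2323, 0.1049]
tcp_rot: [-0.476, 0.524, 0.473, 0.525]
contact_force: [-1.0, -4.9, 4.2]
opening: 0.128
```

Run:
```python
from h import *
ax=np.array([.5285,.2415]);r=.095;s,p,A,h=state()
goal(*[(ax[0]+r*np.cos(t),ax[1]+r*np.sin(t),p[2],1.47+t+.0875) for t in np.linspace(-.0875,-.93,11)[1:]])
```

```text
t30.53 p [0.6248 0.2323 0.1049] h 1.470 op 0.128 F [-1.  -4.9  4.2]
[0.0, 0.0066, -0.0243] [0.0536, -0.0011, 0.0029]
[0.0001, 0.0096, -0.0508] [0.1072, -0.0009, 0.0029]
[0.0001, 0.0148, -0.0769] [0.1609, -0.0008, 0.0029]
[0.0001, 0.0222, -0.1026] [0.2145, -0.0007, 0.003]
[0.0001, 0.0318, -0.1275] [0.2682, -0.0006, 0.003]
[0.0001, 0.0434, -0.1515] [0.3218, -0.0004, 0.003]
[0.0001, 0.057, -0.1744] [0.3754, -0.0003, 0.0031]
[0.0, 0.0724, -0.1962] [0.4291, -0.0002, 0.0031]
[0.0, 0.0897, -0.2165] [0.4827, -0.0, 0.0031]
[-0.0, 0.1086, -0.2354] [0.5363, 0.0001, 0.0031]
```

{"name": "play_rows", "arguments": {"rows": [[0,[0,0.004,-0.025],[0.054,0,0]],[0,[0,0.008,-0.051],[0.107,0,0]],[0,[0,0.014,-0.077],[0.161,0,0]],[0,[0,0.022,-0.103],[0.215,0,0]],[0,[0,0.032,-0.1275],[0.268,0,0]],[0,[0,0.043,-0.1515],[0.322,0,0]],[0,[0,0.057,-0.1744],[0.375,0,0]],[0,[0,0.0724,-0.1962],[0.429,0,0]],[0,[0,0.09,-0.2165],[0.483,0,0]],[0,[0,0.1086,-0.2354],[0.536,0,0]]]}}

```text
time: 31.37
eef_pos: [0.5878, 0.1642, 0.1051]
tcp_rot: [-0.22, 0.669, 0.215, 0.677]
contact_force: [5.3, -6.4, -0.2]
opening: 0.125
```

Run:
```python
from h import *
ax=np.array([.5285,.2415]);r=.095;s,p,A,h=state();d=p[:2]-ax;print(np.arctan2(d[1],d[0]),np.hypot(*d))
goal(*[(ax[0]+r*np.cos(t),ax[1]+r*np.sin(t),p[2],1.47+t+.0875) for t in np.linspace(-.93,-1.67,10)[1:]])
```

```text
-0.9164450855105968 0.09737462047609903
t31.37 p [0.5878 0.1642 0.1051] h 0.625 op 0.125 F [ 5.3 -6.4 -0.2]
[-0.0003, 0.0085, -0.0305] [0.0504, 0.0051, 0.0061]
[-0.0005, 0.0112, -0.0564] [0.1028, 0.0053, 0.0059]
[-0.0008, 0.0161, -0.082] [0.1551, 0.0056, 0.0057]
[-0.001, 0.0231, -0.1071] [0.2075, 0.0058, 0.0055]
[-0.0013, 0.0321, -0.1315] [0.2598, 0.0061, 0.0053]
[-0.0016, 0.0431, -0.1551] [0.3121, 0.0063, 0.005]
[-0.0019, 0.056, -0.1777] [0.3645, 0.0065, 0.0048]
[-0.0022, 0.0707, -0.1992] [0.4168, 0.0067, 0.0045]
[-0.0025, 0.0871, -0.2194] [0.4692, 0.0069, 0.0043]
```

{"name": "play_rows", "arguments": {"rows": [[0,[0,0.006,-0.03],[0.05,0,0]],[0,[0,0.01,-0.056],[0.103,0,0]],[0,[0,0.016,-0.082],[0.155,0,0]],[0,[0,0.023,-0.107],[0.2075,0,0]],[0,[0,0.032,-0.1315],[0.26,0,0]],[0,[0,0.043,-0.155],[0.312,0,0]],[0,[0,0.056,-0.1777],[0.3645,0,0]],[0,[0,0.0707,-0.1992],[0.417,0,0]],[0,[0,0.087,-0.2194],[0.469,0,0]],[0,[0,0.089,-0.222],[0.469,0,0]]]}}

```text
time: 32.2
eef_pos: [0.5182, 0.1446, 0.1051]
tcp_rot: [0.036, 0.701, -0.042, 0.711]
contact_force: [7.6, -16.3, -0.9]
opening: 0.13
```

Run:
```python
from h import *
ax=np.array([.5285,.2415]);s,p,A,h=state();d=p[:2]-ax;print(np.arctan2(d[1],d[0])+1.571+.0875,np.hypot(*d));goal()
```

```text
-0.018539364904745753 0.0974324124875495
t32.20 p [0.5182 0.1446 0.1051] h -0.110 op 0.130 F [  7.6 -16.3  -0.9]
```

{"name": "play_rows", "arguments": {"rows": [[40,[0,0,0],[0,0,0]],[60,[0,0,0],[0,0,0]],[60,[0,0,0],[0,0,0]],[60,[-0.1,0,0],[0,0,0]],[60,[-0.22,0,0],[0,0,0]],[60,[-0.35,0,0],[0,0,0]],[60,[-0.47,0,0],[0,0,0]],[60,[-0.6,0.0,0],[0,0,0]]]}}

```text
time: 32.87
eef_pos: [0.5131, 0.1498, 0.283]
tcp_rot: [0.038, 0.706, -0.038, 0.706]
contact_force: [1.1, -0.5, 0.9]
opening: 0.603
```

{"name": "play_rows", "arguments": {"rows": [[60,[0,0.12,0],[0,0,0]],[60,[0,0.24,0],[0,0,0]],[60,[0,0.36,0],[0,0,0]],[60,[0,0.48,0],[0,0,0]],[60,[0,0.6,0],[0,0,0]],[60,[0,0.6,0],[0,0,0]],[60,[0,0.6,0],[0,0,0]],[60,[0,0.6,0],[0,0,0]]]}}

```text
time: 33.53
eef_pos: [0.533, 0.3283, 0.2813]
tcp_rot: [0.038, 0.706, -0.038, 0.706]
contact_force: [0.8, -0.3, -0.2]
opening: 0.599
```

Run:
```python
from h import *
goal()
t=snap('top','t16.png');s=snap('scene','s16.png')
a=cv2.resize(t['color'][190:300,150:500],(800,251),interpolation=cv2.INTER_CUBIC)
b=cv2.resize(s['color'][180:330,200:440],(544,340),interpolation=cv2.INTER_CUBIC)
im=np.zeros((595,800,3),np.uint8);im[:251]=a;im[255:,:544]=b
cv2.imwrite('pics/f.png',im[:,:,::-1])
```

```text
t33.53 p [0.533  0.3283 0.2813] h -0.108 op 0.599 F [ 0.8 -0.3 -0.2]
```

View pics/f.png

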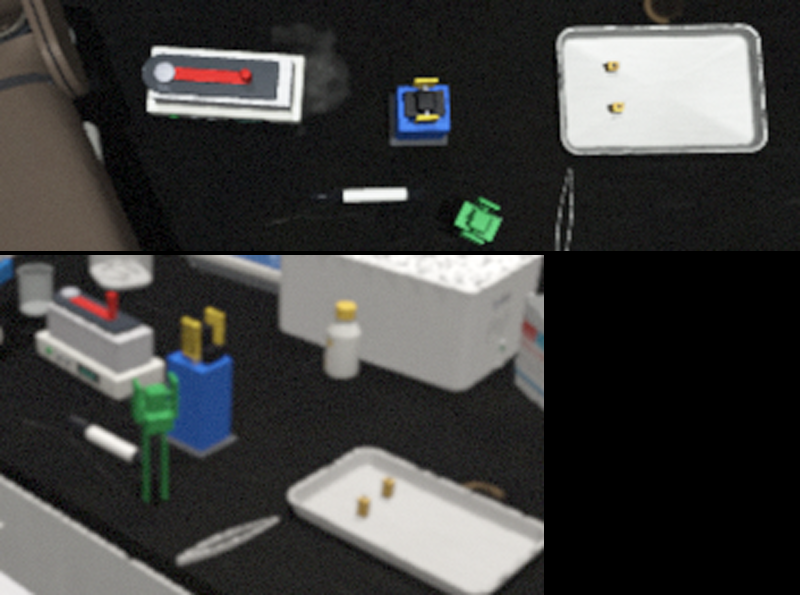

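The cover is aligned with the block, the tongs hang in the stand, and both spacers are in the tray. One last numeric check on how the tongs sit and the cover angle.

Run:
```python
from h import *
for f in('pics/scene0.png','pics/s16.png'):
    h=cv2.cvtColor(cv2.imread(f),cv2.COLOR_BGR2HSV)[195:260,270:305]; ys,xs=np.nonzero(cv2.inRange(h,(20,110,70),(35,255,255))); print(f,len(xs),xs.min()+270,xs.max()+270,ys.min()+195,ys.max()+195)
c=snap('top')
for f in('pics/top0.png','pics/t16.png'):
    h=cv2.cvtColor(cv2.imread(f),cv2.COLOR_BGR2HSV)[195:260,205:280]; m=cv2.inRange(h,(0,150,80),(6,255,255))|cv2.inRange(h,(174,150,80),(180,255,255))
    ys,xs=np.nonzero(m); k=np.polyfit(xs[xs<xs.max()-8],ys[xs<xs.max()-8],1); print(f,'bar slope',k[0])
```

```text
pics/scene0.png 269 278 298 203 225
pics/s16.png 268 280 299 202 225
pics/top0.png bar slope -0.05390340707489954
pics/t16.png bar slope 0.05351677082004882
```

```bash
python3 -c "
from h import *
ctrl.sign_off()"
```

```text
the job is handed in; nothing more can be done
```

I finished the job and handed it in at about 34 s of robot time. No verdict was reported.

**What I did:** I swung the cover open to its stop by the knob. Two spacers were present, in wells y = +30 and y = -54. I lifted each out with the tongs and set it upright on the tray floor. Then I hung the tongs back in the blue stand and swung the cover shut until it pushed back.

**Last checks:**
- **Spacers:** the final pictures show both standing inside the tray.
- **Tongs:** in the scene view they sit within 1–2 px of where they started. A top view taken earlier, just after I released them, put them about 3–4 mm further along +x, inside the 12 mm limit.
- **Cover:** the two angle estimates differ slightly. The gripper position gave about -0.02 rad and the picture gave up to +0.03 rad, both inside the 0.1 rad limit.
- **Bystanders:** the bottle, beaker and marker look undisturbed in the final pictures. The timer was hidden by the arm in the top view and cut off in the scene view, but I never went near it.

**Worth knowing:**
- **Tray moved:** it was knocked about 6 cm aside during the run, so I measured it again before placing anything.
- **First placing:** the first spacer touched down with a brief force reading of about 15 N before I released it.
- **Position error:** the cameras and measured positions disagreed by 2–4 mm, so I lined the tongs up over each well using the wrist camera.

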